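# Fit a new blade to the floor scraper

## Task

The floor scraper held in the vice needs its new blade: lay the bright new blade flat on the scraper's bed, not dropped, bevel up and cutting edge outward, with its notch down over the brass pin and its back edge right up against the shoulder behind the pin. Then swing the yellow clamp jaw fully down onto the blade, and after that fold the red lever flat along the jaw to lock it. Leave the rusty worn blade on its batten and the other things on the bench where they are.

Things in the scene. Friction and masses are not known exactly. Their poses are not given: they have to be found in the camera images.
- new_blade: New blade: bright steel plate, 80 mm deep (x) by 60 mm along the edge (y) by 5 mm thick, about 170 g. Origin: middle of its 80 x 60 underside (balance point to 2 mm), z up. Bevelled cutting edge at the -x end (last 10 mm thin), back edge at +x with the notch. Starts bevel up, lengthwise on the batten, its two 80 mm sides (60 mm apart) overhanging it about 12 mm each.
- notch (a point): Point in the new blade's notch, on the underside plane, 26 mm from its origin towards the back edge; coincides with pin (to 1 mm) when the blade is home. The notch is an open slot in the middle of the back edge, 10.4 mm wide, 20 mm deep.
- worn_blade: Bystander: worn blade, same shape as the new one but rust brown with a nicked edge, lying on the same batten in line with the new one, 25 mm or more between them; which of the two is nearer the robot varies.
- batten: Wooden batten 270 x 36 x 25 mm (x, y, z), fixed on the bench; the blades lie on top, lengthwise. Origin: middle of its underside.
- scraper: Short floor scraper held level in a blue bench vice, all fixed. Origin on the bench below the pin; x runs from the head along the handle, away from the robot, z up. Green bed: top z 120 mm, 10 mm thick, x -43..45, y -21..21, free space beside. Shoulder 4.5 mm high, face at x 14.5. Hinge cheeks x 24..40, y 21..26 both sides, to z 136. Vice: x 75..225, y -130..110, to z 127 mm.
- pin (a point): Brass locating pin: point on its axis at the bed's surface, 120 mm above the bench. Pin 8 mm thick, 10.5 mm high, the upper 4.5 mm a cone. x, y, z as the scraper's. The shoulder that the blade's back edge goes against is 14.5 mm behind it (+x); the blade then overhangs the bed by 9 mm each side.
- jaw (a joint): Yellow clamp jaw, rad: 0 = shut flat on the blade; starts open at 1.6 to 1.85, leaning back past upright; range ends at 1.95. Friction keeps it where left; 2 to 5 N at the nose swings it (more when fast). Plate 38 wide, 6 thick, 60 mm from hinge to nose, with a window for the pin. Outer face at radius r: x = 30 - r cos(angle), z = 131 + r sin(angle) mm in the scraper's frame. Push its nose from the handle side.
- jaw_hinge (a point): Middle of the jaw's hinge axis (along the scraper's y), 30 mm behind the pin (+x), 11 mm above the bed.
- jaw_nose (a point): Middle of the jaw's free end, 60 mm from the hinge, on the outer face (the plate's 6 mm lie on the blade's side of it).
- lever (a joint): Red cam lever on the jaw's outer face, rad from the jaw: 0 = folded flat along the jaw towards its nose (locked, its two side claws behind the studs of the head); starts raised at 0.9 to 1.1; range ends at 1.2. Same turning sense as the jaw, which carries it. Friction 0.12 N m keeps it where left: with the jaw shut, 3 to 8 N straight down near its tip folds it.
- lever_pivot (a point): Lever pivot: 12 mm from the hinge along the jaw, 8 mm out from its outer face.
- lever_tip (a point): Top of the lever's free end, 50 mm from the pivot; lever 14 to 18 mm wide, 6 mm thick. Jaw shut and lever folded, this point is 32 mm in front of the pin and 23.5 mm above the bed.
- stock_bin: Bystander: open cardboard stock bin 170 x 90 x 90 mm full of small cartons; origin under its middle.
- label_roll: Bystander: roll of white labels standing on end, 84 mm across, 60 mm high; origin under its middle.

How it is judged:
By the outcome, as a careful person would: the job done as asked, in the order asked, and still so for the second after the job is handed in, with the robot touching nothing.
It also fails if it takes over 67 s, if anything falls off the work surface, if the arm or the gripper's body presses on something with over 40 N, if the wrist force passes 120 N, or if a joint passes its speed limit or range.

## Robot

A 7-joint arm with a two-finger parallel gripper is mounted at the origin on the work surface. World frame = base frame: x ahead of the robot, y to its left, z up, the work surface at z = 0. Lengths are in m, angles in rad, forces in N, time in s.
With the tool pointing down it reaches from about 0.425 to 1.025 m from the base axis. Payload 3.6 kg.
Tool frame: the origin (TCP) lies midway between the tips of the shut fingers; the grasp point (between the pads) lies 19 mm behind it; z points along the fingers, y is the direction in which the jaws open and shut (so a half turn about z gives the same grasp; the last joint's range is limited). The gripper opens to 85 mm and grips with 20 to 120 N. Pads are 22 mm wide; open, the fingers measure 114 mm over their backs; the gripper's body (76 mm by 85 mm) begins 54 mm behind the grasp point. The pads swing forward as they close: fully open they stand 13 mm farther back than shut.
Start: joints at [1.01, 0.591, 0.048, 1.609, -0.033, 0.943, -0.034], TCP at [0.327, -0.647, 0.197] pointing down, gripper open.
Joint ranges: [-2.69, 2.69], [-0.47, 2.24], [-1.27, 1.36], [0.19, 2.51], [-1.53, 4.68], [0.08, 2.07], [-3.09, 3.09]. Speed limits (rad/s): [2.57, 2.57, 3.14, 3.14, 3.14, 3.14, 3.14].

## Interface

Orientations are given as a unit quaternion [x, y, z, w].
In Python, from station import readout, vision, order gives the robot as it stands. The module is installed in compiled form; this text tells all that it offers.
- The arm moves only by the tool servo_tool, never from a script. Its argument "series" is a list of rows, each a list of 5 numbers: the shift along the tool's x, y, z as a fraction of full scale, then the turn about the tool's z as a fraction of full scale, then the gripper command: -1 is fully open, 1 is shut, values between are in proportion. A call has 1 to 5 rows; each row is the pose to reach, as a shift and turn from the pose measured when the call began, along the tool's axes at that moment, turning the shorter way round; what a row does not reach only later rows make up. Full scale, the value 1, is 0.2 m for a shift and 180 degrees for a turn. A row lasts 1/12 s, in which the tool goes at most 41.7 mm and 7.16 degrees, less where a joint would pass 70% of its speed; a pose out of reach is approached as far as the arm can. A call with a number of a shift or a turn outside -1 to 1 is refused whole. A call with a gripper value outside its range is refused whole. The fingers move at their own pace and stop on an object; the grip force is fixed at half the most. Time passes only in rows, so rows that repeat a pose let the fingers close. It gives the time, the measured TCP pose, the force and the opening at its end, in the units of the state.
- readout.state(): the state, without advancing time (a new reading comes with each control period).
- vision.read_camera(name): name is "scene" or "top" or "wrist"; returns (picture, depth): 384x512x3 uint8, red, green, blue; 384x512 float32, m along the optical axis (not along the pixel's ray), 0 where there is no reading.
- vision.camera_params(name): a dict with "fx", "fy", "cx", "cy" (pixels), "pose" (4x4, takes a point from camera to world coordinates). Camera axes: x right, y down, z forward; pixel columns grow to the right and rows downward; lengths in m; the calibration is good to about 2 mm. A picture is of the moment at which its call begins: read the wrist's pose just before it. camera_params takes no time and is no camera call; for the wrist camera it gives the pose at the moment of the call.
- order.sign_off(): hands the job in, once; it reports no verdict.
The state is a dict: "t": time; "qpos": joint angles; "dq": joint speeds; "joint_torque": joint torques, N m; "tool_pos": TCP position; "eef_rot": TCP orientation; "ft_force": force on the tool from outside, world axes, zero at the start; "torque": the same for the moment, N m; "finger_gap": opening from 0.0 (shut) to 1.0 (fully open).
Only numpy, scipy, OpenCV 4.12 (cv2) and the standard library are available. Lean on these libraries where they do the work, as an engineer would, in place of code of your own. Each camera call takes 0.05 s, during which the arm holds its last target. There are 200 camera calls.

## Working session

There is one attempt and no reset: what is moved stays moved. The work goes in short steps, Python scripts to look and compute and a tool call to move; the robot and the scene stay as the last step left them, time stands still between calls to the robot, and variables do not carry over. Pictures are saved under pics/ and viewed, about 8 in all and at most 12, crops included, and the job is handed in when it is done.

Besides the shell and the picture viewer there is one more tool, called after "Request:" as name([rows], argument=value, ...), one row to a line, values as JSON. servo_tool: Moves the arm, as the interface text tells. Shift numbers are shares of 0.2 m and turn numbers shares of 180 degrees, none past 1 either way. Its arguments: {"type":"object","properties":{"series":{"type":"array","items":{"type":"array","items":{"type":"number","minimum":-1,"maximum":1}}}},"required":["series"]}

```bash
mkdir -p pics; cat > h.py <<'E'
import numpy as np, cv2
from station import readout, vision, order
def cloud(name):
    P=vision.camera_params(name); im,d=vision.read_camera(name)
    v,u=np.mgrid[:384,:512]
    c=np.stack([(u-P['cx'])/P['fx']*d,(v-P['cy'])/P['fy']*d,d],-1)
    return im,d,c@P['pose'][:3,:3].T+P['pose'][:3,3],P
def save(im,n): cv2.imwrite('pics/'+n+'.png',cv2.cvtColor(im,cv2.COLOR_RGB2BGR))
E
python3 - <<'E'
from h import *
s=readout.state()
for k in ('t','tool_pos','eef_rot','ft_force','finger_gap'): print(k,s[k])
ims=[]
for n in ('top','scene'):
    im,d,W,P=cloud(n); np.savez('c_'+n,im=im,d=d,W=W); ims.append(im)
    print(n,P['fx'],P['cx'],P['cy'],np.round(P['pose'],3).tolist())
save(cv2.resize(np.vstack(ims),None,fx=.78,fy=.78),'a')
save(cv2.resize(ims[0],None,fx=1.5,fy=1.5),'top')
E
```

```text
t 0.0
tool_pos [ 0.32650113 -0.64632354  0.19583045]
eef_rot [ 9.72766069e-01  2.31786356e-01 -3.27868219e-04 -1.07388399e-03]
ft_force [ 0.95829874 -0.78960928  1.295442  ]
finger_gap 1.0008214340242174
top 411.993184144337 252.15500623960747 190.34927300488303 [[0.018, -0.997, 0.069, 0.447], [-1.0, -0.017, 0.016, 0.037], [-0.015, -0.069, -0.997, 1.191], [0.0, 0.0, 0.0, 1.0]]
scene 392.711884917939 255.0203985366129 190.1140576837152 [[-0.206, 0.804, -0.559, 1.241], [0.979, 0.171, -0.113, 0.185], [0.005, -0.57, -0.822, 1.134], [0.0, 0.0, 0.0, 1.0]]
```

View pics/a.png

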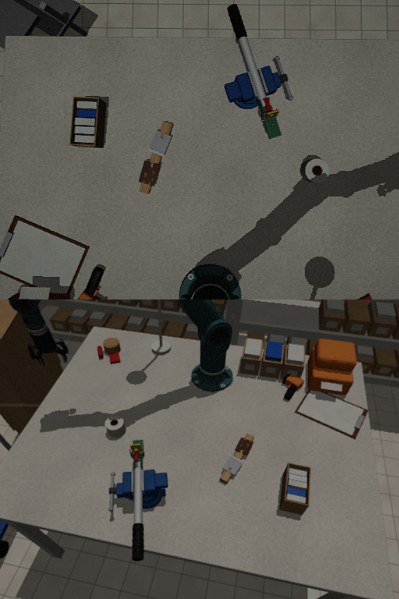

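The top view (upper panel) shows the bright new blade at about (160,136) in panel pixels and the worn blade at (149,172), nearer the robot. The scraper's green bed is at (272,128), with the handle running away from the robot. I'll measure these from the full-resolution clouds.

```bash
python3 - <<'E'
from h import *
z=np.load('c_top.npz'); im,W=z['im'],z['W']; hsv=cv2.cvtColor(im,cv2.COLOR_RGB2HSV)
def rep(n,m):
    m=cv2.morphologyEx(m.astype(np.uint8),cv2.MORPH_OPEN,np.ones((2,2)))
    k,l,st,ce=cv2.connectedComponentsWithStats(m)
    for i in range(1,k):
        if st[i,4]<25: continue
        p=W[l==i]; r=cv2.minAreaRect((p[:,:2]*1000).astype(np.float32))
        print(n,st[i,4],'px',ce[i].round(),'z',np.percentile(p[:,2],[10,50,90]).round(3),'rect',np.round(r[0],1),np.round(r[1],1),round(r[2],1))
Z=W[...,2];H,S,V=[hsv[...,i] for i in range(3)]
roi=(W[...,0]>.35)&(W[...,0]<1.1)&(abs(W[...,1])<.6)
print('blade hsv',hsv[176,204],'wood',hsv[185,197])
rep('blade',roi&(Z>.02)&(Z<.045)&(S<70)&(W[...,1]>.05)&(W[...,1]<.35))
rep('rust',roi&(Z>.02)&(Z<.045)&(S>110)&(V<130)&(W[...,1]>.05)&(W[...,1]<.35))
rep('batten+',roi&(Z>.015)&(Z<.045)&(W[...,1]>.05)&(W[...,1]<.3))
rep('green',roi&(H>40)&(H<90)&(S>80)&(Z>.05))
rep('red',roi&((H<8)|(H>172))&(S>130)&(Z>.1))
rep('yellow',roi&(H>20)&(H<36)&(S>110)&(Z>.1))
rep('blue',roi&(H>100)&(H<125)&(S>110)&(Z>.09)&(W[...,1]<0))
a=cv2.resize(im[95:185,280:400],None,fx=4.5,fy=4.5,interpolation=cv2.INTER_CUBIC);b=cv2.resize(im[140:260,160:240],(270,405),interpolation=cv2.INTER_CUBIC)
save(np.hstack([cv2.resize(a,(530,405)),b]),'b')
E
```

```text
blade hsv [102  13  96] wood [70 16 98]
blade 575 px [206. 185.] z [0.025 0.03  0.033] rect [519.5 120.6] [205.5  81.7] 70.9
rust 187 px [214. 166.] z [0.02  0.025 0.028] rect [591.  168.8] [32.7 58.9] 73.1
rust 723 px [192. 223.] z [0.023 0.028 0.032] rect [455.6 169.3] [124.1 234.7] 24.3
batten+ 1698 px [200. 203.] z [0.022 0.028 0.032] rect [495.1 189.8] [215.9 236.8] 25.0
green 93 px [337. 138.] z [0.114 0.12  0.125] rect [ 663.2 -166.9] [51.2 20. ] 8.4
green 399 px [350. 164.] z [0.117 0.12  0.124] rect [545.7 -93.5] [ 67.9 319.4] 25.0
red 99 px [344. 135.] z [0.146 0.155 0.164] rect [568.8 -94.8] [ 39.1 356. ] 49.0
yellow 39 px [350. 145.] z [0.146 0.187 0.193] rect [ 647.5 -211.9] [ 9.8 92.9] 28.2
blue 413 px [346. 103.] z [0.12  0.125 0.128] rect [632.3 -72.6] [ 87.  420.9] 47.7
blue 952 px [309. 115.] z [0.116 0.123 0.127] rect [622.3 -23.1] [104.8 354.6] 54.6
```

View pics/b.png

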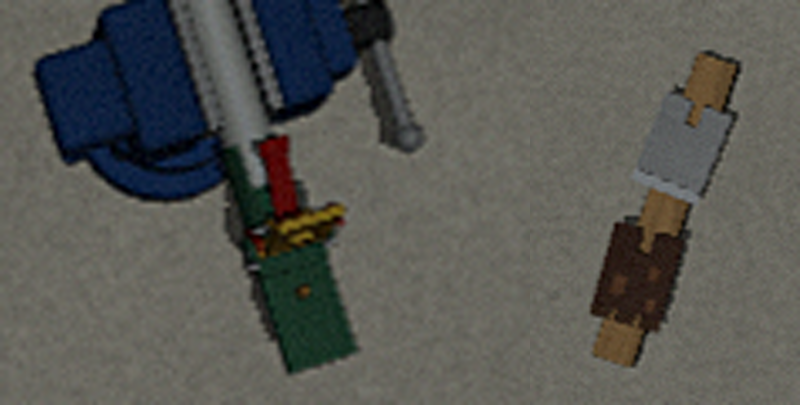

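The crop shows the new blade's corners at about (676,94), (738,112), (698,200) and (635,183), with its notch pointing away from the robot, the same way as the scraper. The pin is at (304,291). The bed's front corners are at (290,372) and (357,349). Next I'll cast rays through these.

```bash
cat >> h.py <<'E'
def ray(P,u,v,z):
    d=P['pose'][:3,:3]@np.array([(u-P['cx'])/P['fx'],(v-P['cy'])/P['fy'],1]); o=P['pose'][:3,3]
    return (o+d*(z-o[2])/d[2])[:2]
def tool_R(s):
    from scipy.spatial.transform import Rotation as R
    return R.from_quat(s['eef_rot']).as_matrix()
def go(x,y,z,yaw=None):
    """row fractions to reach TCP x,y,z and tool-x heading yaw(deg)"""
    s=readout.state();R=tool_R(s); h=np.degrees(np.arctan2(R[1,0],R[0,0]))
    sh=R.T@(np.array([x,y,z])-s['tool_pos'])/.2
    t=0 if yaw is None else -((yaw-h+180)%360-180)/180
    print('at',np.round(s['tool_pos'],4),'yaw',round(h,2),'-> row',np.round(sh,4),'turn',round(t,4))
E
python3 - <<'E'
from h import *
P=vision.camera_params('top')
B=np.array([ray(P,160+(a-530)/3.375,140+b/3.375,.03) for a,b in ((676,94),(738,112),(698,200),(635,183))])
print(B.round(4),'c',B.mean(0),[np.linalg.norm(B[i]-B[(i+1)%4]).round(4) for i in range(4)])
ax=(B[0]+B[1]-B[2]-B[3]);byaw=np.degrees(np.arctan2(ax[1],ax[0]));print('blade yaw',byaw)
g=lambda a,b,z:ray(P,280+a/4.417,95+b/4.5,z)
p=g(304,291,.129);f1=g(290,372,.12);f2=g(357,349,.12)
print('pin',p,'front',f1,f2,np.linalg.norm(f1-f2)); ax=p-(f1+f2)/2; print('len',np.linalg.norm(ax),'yaw',np.degrees(np.arctan2(ax[1],ax[0])))
print('vice-handle yaw: handle', g(255,178,.13))
go(B.mean(0)[0]-.05,B.mean(0)[1],.25,byaw)
E
```

```text
[[0.5895 0.1952]
 [0.5752 0.1426]
 [0.5006 0.1744]
 [0.5139 0.2277]] c [0.54480626 0.1849616 ] [np.float64(0.0545), np.float64(0.0811), np.float64(0.0549), np.float64(0.0823)]
blade yaw -23.16420029700953
pin [ 0.60484001 -0.19523092] front [ 0.5588267  -0.18905827] [ 0.57284854 -0.22839364] 0.041759824692573604
len 0.0412710814739058 yaw 19.08589897020719
vice-handle yaw: handle [ 0.66998815 -0.16617117]
at [ 0.3266 -0.6464  0.196 ] yaw 26.81 -> row [ 2.6254 -3.331  -0.2638] turn 0.2776
```

Request:
servo_tool([
  [0.62, -0.52, -0.225, 0.038, -1],
  [0.62, -0.52, -0.225, 0.038, -1],
  [0.62, -0.52, -0.225, 0.038, -1],
  [0.62, -0.52, -0.225, 0.038, -1],
  [0.62, -0.52, -0.225, 0.038, -1],
])

```text
t: 0.52
tool_pos: [0.3971, -0.4886, 0.2426]
eef_rot: [0.984, 0.179, 0.002, -0.003]
ft_force: [1.1, 1.3, -0.2]
finger_gap: 0.998
```

Request:
servo_tool([
  [0.62, -0.52, -0.225, 0, -1],
  [0.62, -0.52, -0.225, 0, -1],
  [0.62, -0.52, -0.225, 0, -1],
  [0.62, -0.52, -0.225, 0, -1],
  [0.62, -0.52, -0.225, 0, -1],
])

```text
t: 0.93
tool_pos: [0.4814, -0.3407, 0.2903]
eef_rot: [0.983, 0.184, 0.005, -0.004]
ft_force: [0.6, 0.6, -0.3]
finger_gap: 0.999
```

```bash
python3 - <<'E'
from h import *
go(.52,-.21,.33,20)
go(.53,.185,.33,-23)
P=vision.camera_params('wrist');s=readout.state();R=tool_R(s)
print(s['t'],P['fx'],'cam in tool',np.round(R.T@(P['pose'][:3,3]-s['tool_pos']),4),np.round(R.T@P['pose'][:3,:3],3).tolist())
E
```

```text
at [ 0.4814 -0.3407  0.2903] yaw 21.2 -> row [ 0.4185 -0.5405 -0.1902] turn 0.0067
at [ 0.4814 -0.3407  0.2903] yaw 21.2 -> row [ 1.1794 -2.3636 -0.1698] turn 0.2456
0.9333 310.8994084052732 cam in tool [ 0.0794 -0.0002 -0.1761] [[0.001, -0.951, -0.31], [1.0, 0.001, -0.0], [0.001, -0.31, 0.951]]
```

Request:
servo_tool([
  [0.64, -0.465, -0.04, 0.007, -1],
  [0.64, -0.465, -0.04, 0.007, -1],
  [0.64, -0.465, -0.04, 0.007, -1],
  [0.64, -0.465, -0.04, 0.007, -1],
  [0.64, -0.465, -0.04, 0.007, -1],
])

```text
t: 1.35
tool_pos: [0.5729, -0.1964, 0.3007]
eef_rot: [0.984, 0.181, 0.007, -0.007]
ft_force: [0.8, 1.4, 0.7]
finger_gap: 0.997
```

```bash
python3 - <<'E'
from h import *
im,d,W,P=cloud('wrist'); s=readout.state(); np.savez('c_w1',im=im,d=d,W=W,pose=P['pose'],f=[P['fx'],P['fy'],P['cx'],P['cy']])
print(s['dq'].round(3) if hasattr(s['dq'],'round') else s['dq'], s['tool_pos'])
save(cv2.resize(im,(768,576)),'w1')
E
```

```text
[ 0.055 -0.005  0.093  0.03   0.045  0.01   0.02 ] [ 0.57034943 -0.20100104  0.30025259]
```

View pics/w1.png

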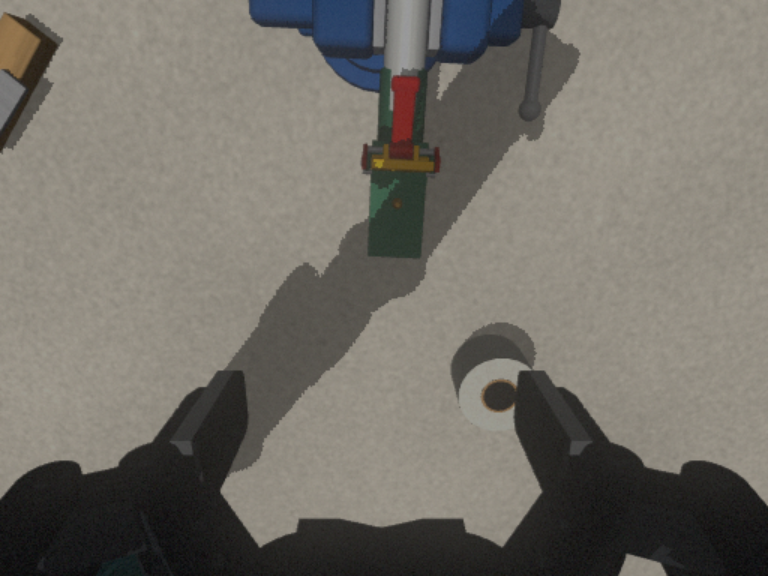

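The wrist view shows the pin at (397,204), the bed's front edge from (367,256) to (421,258), the nearly upright yellow jaw at (400,163) and the raised red lever pointing up the picture. I'll take the bed's axis from the green mask and start towards the blade.

```bash
python3 - <<'E'
from h import *
z=np.load('c_w1.npz'); im=z['im'];f=z['f'];P=dict(fx=f[0],fy=f[1],cx=f[2],cy=f[3],pose=z['pose']);W=z['W']
hsv=cv2.cvtColor(im,cv2.COLOR_RGB2HSV);H,S,V=[hsv[...,i].astype(int) for i in range(3)]
g=((H>50)&(H<90)&(S>60)).astype(np.uint8); g[:118]=0; g[175:]=0; g[:,:230]=0; g[:,300:]=0
e=[]
for v in range(122,168):
    us=np.flatnonzero(g[v]); e.append((ray(P,us.min()-.5,v,.12),ray(P,us.max()+.5,v,.12)))
e=np.array(e); mid=e.mean(1)
for k,nm in ((e[:,0],'L'),(e[:,1],'R'),(mid,'M')):
    q=cv2.fitLine(k.astype(np.float32),cv2.DIST_HUBER,0,.01,.01).ravel(); q=q*np.sign(q[0]) if 0 else q
    a=np.degrees(np.arctan2(q[1],q[0])); print(nm,'yaw',(a+90)%180-90)
print('width',np.median(np.linalg.norm(e[:,0]-e[:,1],axis=1)))
m=(H>8)&(H<30)&(S>90)&(V>60); m[:128]=0;m[146:]=0;m[:,255:275]&=True;m[:,:255]=0;m[:,275:]=0
v,u=np.nonzero(m);print('pin px',len(u),u.mean(),v.mean(),ray(P,u.mean(),v.mean(),.127))
vs=np.flatnonzero(g[:,262]);print('front edge',ray(P,262,vs.max()+.5,.12),'mid first',mid[-1])
n=(H>20)&(H<36)&(S>110);n[:90]=0;n[125:]=0;n[:,:230]=0;n[:,300:]=0
p=W[n];print('yellow',np.percentile(p,[5,50,95],axis=0).round(4).tolist())
r=((H<8)|(H>172))&(S>130);r[125:]=0;r[:40]=0;r[:,:255]=0;r[:,280:]=0
v,u=np.nonzero(r);k=v<v.min()+3;print('lever tip',np.median(W[v[k],u[k]],0),np.median(W[v[~k],u[~k]],0))
go(.535,.19,.26,-23)
E
```

```text
Traceback (most recent call last):
ValueError: zero-size array to reduction operation minimum which has no identity
```

```bash
cat > m1.py <<'E'
from h import *
z=np.load('c_w1.npz'); im=z['im'];f=z['f'];P=dict(fx=f[0],fy=f[1],cx=f[2],cy=f[3],pose=z['pose']);W=z['W']
hsv=cv2.cvtColor(im,cv2.COLOR_RGB2HSV);H,S,V=[hsv[...,i].astype(int) for i in range(3)]
print(im[150,255],im[150,275],im[150,300],im[136,264:268].tolist())
r_,g_,b_=[im[...,i].astype(int) for i in range(3)]
g=(g_>r_*1.2); g[:,:235]=0; g[:,295:]=0
e=[]
for v in range(142,167):
    us=np.flatnonzero(g[v]); e.append((ray(P,us.min()-.5,v,.12),ray(P,us.max()+.5,v,.12)))
e=np.array(e); mid=e.mean(1)
for k,nm in ((e[:,0],'L'),(e[:,1],'R'),(mid,'M')):
    q=cv2.fitLine(k.astype(np.float32),cv2.DIST_HUBER,0,.01,.01).ravel()
    a=np.degrees(np.arctan2(q[1],q[0])); print(nm,'yaw',(a+90)%180-90)
print('width',np.median(np.linalg.norm(e[:,0]-e[:,1],axis=1)))
m=(r_>g_*1.2); m[:130]=0;m[142:]=0;m[:,:255]=0;m[:,275:]=0
v,u=np.nonzero(m);print('pin px',len(u),u.mean(),v.mean(),ray(P,u.mean(),v.mean(),.127))
vs=np.flatnonzero(g[:180,262]);print('front edge',ray(P,262,vs.max()+.5,.12),'mid last',mid[-1])
n=(H>18)&(H<36)&(S>110);n[:90]=0;n[118:]=0;n[:,:235]=0;n[:,300:]=0
p=W[n];print('yellow',np.percentile(p,[5,50,95],axis=0).round(4).tolist())
r=((H<8)|(H>172))&(S>130);r[105:]=0;r[:40]=0;r[:,:255]=0;r[:,280:]=0
v,u=np.nonzero(r);k=v<v.min()+3;print('lever tip',np.median(W[v[k],u[k]],0),np.median(W[v[~k],u[~k]],0))
go(.535,.19,.26,-23)
E
python3 m1.py
```

```text
[48 62 50] [48 57 48] [92 90 83] [[86, 69, 43], [85, 69, 44], [76, 66, 40], [59, 51, 36]]
L yaw 18.924767
R yaw 18.255707
M yaw 21.133087
width 0.039972309471637976
pin px 9 264.3333333333333 135.88888888888889 [ 0.60473159 -0.19469143]
front edge [ 0.56502684 -0.20747318] mid last [ 0.57136806 -0.20878199]
yellow [[0.6294, -0.2009, 0.1339], [0.6358, -0.1854, 0.1897], [0.644, -0.1686, 0.1912]]
lever tip [ 0.68320551 -0.16906015  0.16460954] [ 0.6629855  -0.17593177  0.15470531]
at [ 0.5703 -0.201   0.3003] yaw 20.58 -> row [ 0.5191 -1.8903  0.2257] turn 0.2421
```

Request:
servo_tool([
  [0.26, -0.945, 0, 0.121, -1],
  [0.26, -0.945, 0, 0.121, -1],
  [0.26, -0.945, 0, 0.121, -1],
  [0.26, -0.945, 0, 0.121, -1],
  [0.26, -0.945, 0, 0.121, -1],
])

```text
t: 1.82
tool_pos: [0.5516, -0.0055, 0.3023]
eef_rot: [1.0, -0.012, 0.004, -0.006]
ft_force: [0.7, 0.8, 0.4]
finger_gap: 0.997
```

```bash
python3 -c "
from h import *
go(.535,.19,.26,-23)"
```

```text
at [ 0.5516 -0.0055  0.3023] yaw -1.33 -> row [-0.1077 -0.9723  0.2234] turn 0.1204
```

Request:
servo_tool([
  [-0.108, -0.972, 0.22, 0.12, -1],
  [-0.108, -0.972, 0.22, 0.12, -1],
  [-0.108, -0.972, 0.22, 0.12, -1],
  [-0.108, -0.972, 0.22, 0.12, -1],
  [-0.108, -0.972, 0.22, 0.12, -1],
])

```text
t: 2.23
tool_pos: [0.535, 0.1874, 0.2606]
eef_rot: [0.98, -0.201, 0.003, -0.007]
ft_force: [1.3, 0.1, 0.1]
finger_gap: 1.002
```

Request:
servo_tool([
  [0, 0, 0, 0, -1],
  [0, 0, 0, 0, -1],
])

```text
t: 2.4
tool_pos: [0.5338, 0.1895, 0.2594]
eef_rot: [0.98, -0.198, 0.002, -0.006]
ft_force: [-0.4, -1.2, -0.3]
finger_gap: 0.998
```

```bash
python3 - <<'E'
from h import *
im,d,W,P=cloud('wrist'); s=readout.state(); np.savez('c_w2',im=im,d=d,W=W,pose=P['pose'],f=[P['fx'],P['fy'],P['cx'],P['cy']])
print(np.round(s['dq'],3), s['tool_pos'])
go(.54,.188,.2,-23)
save(cv2.resize(im,(768,576)),'w2')
E
```

```text
[ 0.034 -0.013  0.041  0.001  0.004  0.004 -0.001] [0.53467489 0.18682047 0.25986587]
at [0.5347 0.1868 0.2599] yaw -23.07 -> row [ 0.0214 -0.0122  0.2996] turn -0.0004
```

View pics/w2.png

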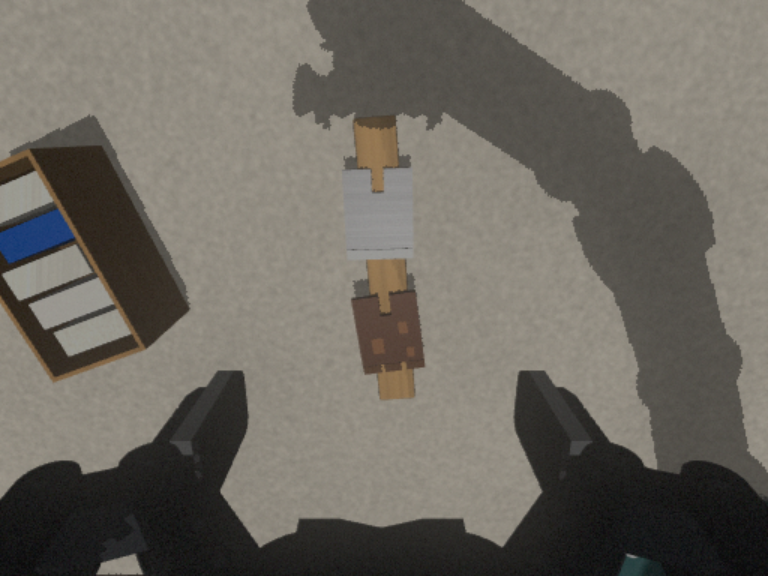

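The new blade's corners are at (343,169), (412,167), (414,257) and (347,260). Its notch is at (377,180), and the worn blade lies well clear behind it. I'll fit its sides.

```bash
cat > m2.py <<'E'
from h import *
z=np.load('c_w2.npz'); im=z['im'];f=z['f'];P=dict(fx=f[0],fy=f[1],cx=f[2],cy=f[3],pose=z['pose'])
C=np.array([ray(P,(a)/1.5,(b)/1.5,.03) for a,b in ((343,169),(412,167),(414,257),(347,260))])
print(C.round(4),C.mean(0),[np.linalg.norm(C[i]-C[(i+1)%4]).round(4) for i in range(4)])
a=im.astype(int); m=(a[...,2]>a[...,0]-4)&(a.sum(2)>330)
m[:105]=0;m[178:]=0;m[:,:222]=0;m[:,282:]=0
k,l,st,ce=cv2.connectedComponentsWithStats(m.astype(np.uint8)); i=1+st[1:,4].argmax(); print(st[i])
v,u=np.nonzero(l==i); X=np.array([ray(P,x,y,.03) for x,y in zip(u,v)])
r=cv2.minAreaRect((X*1000).astype(np.float32)); print('rect',r)
L=[];
for y in range(st[i][1]+6,st[i][1]+st[i][3]-6):
    us=np.flatnonzero(l[y]==i)
    if len(us): L.append((ray(P,us.min()-.5,y,.03),ray(P,us.max()+.5,y,.03)))
L=np.array(L)
for n in (0,1):
    q=cv2.fitLine(L[:,n].astype(np.float32),cv2.DIST_HUBER,0,.01,.01).ravel(); print('side yaw',(np.degrees(np.arctan2(q[1],q[0]))+90)%180-90)
print('width',np.median(np.linalg.norm(L[:,0]-L[:,1],axis=1)),'mid',L.mean((0,1)))
E
python3 m2.py
```

```text
[[0.592  0.2028]
 [0.5709 0.1483]
 [0.4971 0.1755]
 [0.5177 0.2323]] [0.54442616 0.18972582] [np.float64(0.0585), np.float64(0.0787), np.float64(0.0603), np.float64(0.0799)]
[ 229  112   46   61 2049]
rect ((545.0702514648438, 190.813232421875), (58.35638427734375, 78.62642669677734), 68.38204193115234)
side yaw -21.37825
side yaw -21.589539
width 0.058451765642645405 mid [0.54576888 0.18995663]
```

Request:
servo_tool([
  [0.021, -0.035, 0.3, -0.008, -1],
  [0.021, -0.035, 0.6, -0.008, -1],
  [0.021, -0.035, 0.85, -0.008, -1],
  [0.021, -0.035, 0.9, -0.008, -1],
  [0.021, -0.035, 0.9, -0.008, -1],
])

```text
t: 2.87
tool_pos: [0.54, 0.1883, 0.0751]
eef_rot: [0.982, -0.19, -0.0, -0.002]
ft_force: [-0.4, -0.3, -0.0]
finger_gap: 1.0
```

```bash
python3 -c "
from h import *
go(.5413,.1915,.005,-21.5)
a=np.mean([readout.state()['tool_pos'] for _ in range(5)],0);print(a,tool_R(readout.state())[:,2])"
```

```text
at [0.54   0.1883 0.0751] yaw -21.87 -> row [ 0.0006 -0.0154  0.3504] turn -0.002
[0.54004439 0.18833513 0.07506749] [ 5.49749575e-05  4.98487646e-03 -9.99987574e-01]
```

Request:
servo_tool([
  [0.0, -0.015, 0.15, 0, -1],
  [0.0, -0.015, 0.28, 0, -1],
  [0.0, -0.015, 0.34, 0, -1],
  [0.0, -0.015, 0.34, 0, -1],
  [0, -0.015, 0.34, 0, -1],
])

```text
t: 3.28
tool_pos: [0.5419, 0.1897, 0.0073]
eef_rot: [0.982, -0.191, -0.0, -0.002]
ft_force: [0.9, 0.3, -0.3]
finger_gap: 0.998
```

Request:
servo_tool([
  [0, 0, 0, 0, 0],
  [0, 0, 0, 0, 0.2],
  [0, 0, 0, 0, 1],
  [0, 0, 0, 0, 1],
  [0, 0, 0, 0, 1],
])

```text
t: 3.7
tool_pos: [0.5424, 0.19, 0.0082]
eef_rot: [0.982, -0.191, 0.0, -0.002]
ft_force: [-0.1, 0.4, 0.0]
finger_gap: 0.299
```

Request:
servo_tool([
  [0, 0, 0, 0, 1],
  [0, 0, 0, 0, 1],
  [0, 0, 0, 0, 1],
])

```text
t: 3.95
tool_pos: [0.5424, 0.1901, 0.0083]
eef_rot: [0.982, -0.191, 0.0, -0.002]
ft_force: [-0.9, 0.2, -0.2]
finger_gap: -0.001
```

The fingers shut completely, so they missed the blade. I'll look before moving anything.

```bash
python3 - <<'E'
from h import *
im,d,W,P=cloud('wrist');np.savez('c_w3',im=im,d=d,W=W,pose=P['pose'])
t,_=vision.read_camera('top')
sc,_=vision.read_camera('scene')
save(np.hstack([cv2.resize(im,(400,300)),cv2.resize(t[120:270,130:330],(400,300)),]),'w3')
E
```

```text
(no output)
```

View pics/w3.png

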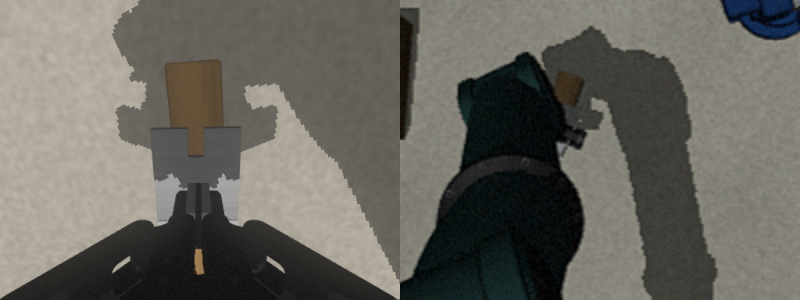

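The left panel shows the shut fingers at about (200,200), standing over the blade's middle. The blade at (195,150) is undisturbed. I'll check heights from the depth image.

```bash
python3 - <<'E'
from h import *
z=np.load('c_w3.npz'); W=z['W'];s=1.28
for n,(u,v) in dict(bench=(60,60),batten=(195,90),bladeL=(165,150),bladeR=(230,150),bright=(170,205),brR=(228,205),fingtip=(200,183),f2=(190,195),f3=(210,195),f4=(200,215),f5=(200,240),light=(199,262)).items():
    print(n,W[int(v*s),int(u*s)].round(4))
R=tool_R(readout.state()); print(readout.state()['tool_pos'],vision.camera_params('wrist')['pose'][:3,3])
for n in ('top','scene'):
  w=np.load('c_%s.npz'%n)['W']; b=(abs(w[...,2])<.06)&(w[...,0]>.4)&(w[...,0]<.7)&(abs(w[...,1])<.4); print(n,'bench z',np.median(w[...,2][b]))
w=np.load('c_w2.npz')['W'];print('w2 blade z',np.median(w[130:160,240:265,2]),'bench',np.median(w[300:330,200:300,2]))
E
```

```text
bench [ 6.585e-01  2.507e-01 -1.000e-04]
batten [0.6043 0.1677 0.0236]
bladeL [0.5755 0.2009 0.0294]
bladeR [0.559  0.1603 0.0287]
bright [0.5357 0.2153 0.0289]
brR [0.5205 0.176  0.0296]
fingtip [0.5518 0.1849 0.0463]
f2 [0.5538 0.1904 0.0608]
f3 [0.5503 0.1798 0.0618]
f4 [0.5505 0.1855 0.0791]
f5 [0.537  0.1909 0.0798]
light [0.4761 0.2165 0.0246]
[0.54231978 0.18997703 0.00814313] [0.61561115 0.15951982 0.18416395]
top bench z 0.00038899538347170193
scene bench z 0.000367148892170599
w2 blade z 0.02919201721799619 bench -0.0006496327942706326
```

```bash
python3 - <<'E'
from h import *
z=np.load('c_w3.npz'); W=z['W'];im=z['im']
for v in range(205,300,5): print(v,[ (int(1000*W[v,u,2]),int(im[v,u].sum()/3)) for u in range(220,295,6)])
save(cv2.resize(im[150:330,150:370],(733,600)),'w3b')
E
```

```text
205 [(28, 84), (28, 85), (29, 78), (28, 84), (29, 84), (28, 83), (30, 83), (28, 83), (28, 85), (29, 84), (28, 83), (28, 84), (29, 86)]
210 [(29, 85), (29, 83), (29, 85), (28, 83), (29, 80), (30, 82), (29, 83), (28, 79), (29, 80), (29, 83), (28, 83), (29, 85), (29, 86)]
215 [(28, 86), (29, 88), (29, 88), (29, 87), (29, 83), (29, 84), (28, 86), (29, 84), (29, 84), (29, 88), (29, 85), (28, 84), (29, 90)]
220 [(29, 83), (29, 84), (29, 83), (29, 85), (28, 84), (29, 82), (29, 82), (28, 83), (29, 83), (29, 83), (28, 85), (28, 83), (29, 84)]
225 [(29, 160), (30, 86), (29, 84), (28, 84), (29, 84), (29, 84), (29, 86), (29, 85), (29, 86), (30, 82), (28, 86), (29, 167), (29, 86)]
230 [(29, 160), (29, 162), (29, 84), (29, 80), (29, 81), (29, 84), (29, 83), (29, 84), (29, 82), (29, 84), (29, 164), (28, 164), (29, 155)]
235 [(28, 164), (28, 165), (29, 90), (29, 86), (48, 60), (46, 58), (47, 43), (47, 60), (29, 84), (28, 85), (28, 168), (29, 166), (29, 166)]
240 [(28, 160), (29, 163), (29, 161), (29, 87), (52, 61), (52, 49), (52, 43), (52, 60), (28, 154), (28, 87), (28, 163), (28, 162), (28, 164)]
2
[... 805 characters left out ...]
, (71, 86), (29, 150)]
275 [(28, 78), (82, 43), (85, 37), (83, 37), (83, 46), (78, 46), (79, 41), (79, 69), (82, 38), (84, 38), (84, 32), (81, 43), (29, 155)]
280 [(86, 41), (89, 44), (88, 31), (87, 36), (85, 36), (79, 47), (79, 39), (86, 36), (86, 35), (88, 36), (88, 37), (86, 42), (184, 144)]
285 [(88, 40), (89, 39), (88, 41), (88, 37), (89, 37), (79, 38), (79, 37), (89, 33), (90, 35), (89, 39), (89, 36), (89, 42), (89, 44)]
290 [(92, 41), (91, 38), (92, 38), (92, 30), (92, 37), (79, 37), (79, 33), (91, 34), (92, 32), (90, 31), (92, 37), (92, 38), (91, 39)]
295 [(94, 41), (94, 35), (94, 33), (94, 29), (94, 36), (79, 38), (78, 34), (94, 35), (95, 37), (94, 40), (94, 33), (94, 41), (94, 44)]
```

View pics/w3b.png

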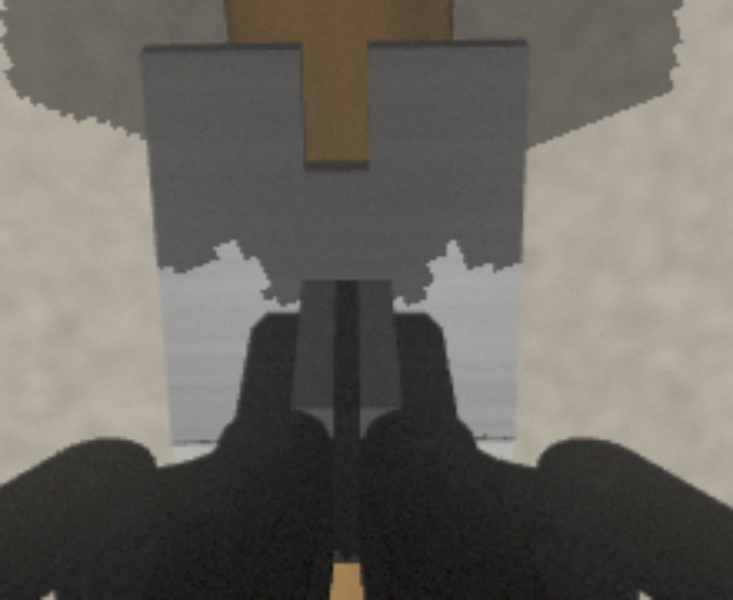

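The tip faces read about z 0.047 while the reported TCP z is 0.008. The real tips therefore sit about 39 mm above the reported TCP, and the xy agrees. I'll compare this with the open-finger image to confirm.

```bash
python3 - <<'E'
from h import *
z=np.load('c_w2.npz'); W=z['W']
for v in (245,250,255,265,280,295): print(v,[W[v,u].round(3).tolist() for u in (152,160,350,358)])
print('tool then 0.5347,.1868,.2599'); s=readout.state(); print(s['qpos'])
E
```

```text
245 [[0.452, 0.401, -0.0], [0.448, 0.389, 0.0], [0.334, 0.114, -0.0], [0.329, 0.102, -0.001]]
250 [[0.561, 0.226, 0.314], [0.558, 0.226, 0.309], [0.527, 0.145, 0.312], [0.526, 0.142, 0.313]]
255 [[0.56, 0.225, 0.318], [0.556, 0.226, 0.311], [0.525, 0.146, 0.313], [0.526, 0.143, 0.317]]
265 [[0.558, 0.225, 0.323], [0.552, 0.228, 0.312], [0.522, 0.148, 0.316], [0.526, 0.146, 0.324]]
280 [[0.552, 0.227, 0.324], [0.546, 0.229, 0.315], [0.515, 0.15, 0.317], [0.52, 0.148, 0.325]]
295 [[0.546, 0.23, 0.326], [0.54, 0.232, 0.316], [0.51, 0.153, 0.319], [0.515, 0.15, 0.328]]
tool then 0.5347,.1868,.2599
[-0.39013942  0.67962241 -0.03285914  2.06337879  0.04439193  0.39604496
 -2.4110324 ]
```

Request:
servo_tool([
  [0, 0, -0.1, 0, -1],
  [0, 0, -0.1, 0, -1],
  [0, 0, -0.1, 0, -1],
  [0, 0, -0.1, 0, -1],
  [0, 0, -0.1, 0, -1],
])

```text
t: 4.52
tool_pos: [0.5418, 0.1897, 0.0276]
eef_rot: [0.982, -0.191, -0.0, -0.002]
ft_force: [0.1, -0.1, -0.2]
finger_gap: 0.712
```

Request:
servo_tool([
  [0, 0, 0, 0, -1],
  [0, 0, 0, 0, -1],
  [0, 0, 0, 0, -1],
  [0, 0, 0, 0, -1],
  [0, 0, 0, 0, -1],
])

```text
t: 4.93
tool_pos: [0.5418, 0.1897, 0.0274]
eef_rot: [0.982, -0.191, -0.0, -0.002]
ft_force: [-0.2, 0.2, -0.4]
finger_gap: 0.999
```

```bash
python3 - <<'E'
from h import *
im,d,W,P=cloud('wrist'); s=readout.state(); print(s['tool_pos'],s['finger_gap'])
w=W.reshape(-1,3); R=tool_R(s); q=(W-s['tool_pos'])@R
m=(d>0)&(W[...,2]>.04)&(abs(q[...,1])<.07)&(q[...,0]<.03)&(q[...,0]>-.03)
for side in (-1,1):
    k=m&(np.sign(q[...,1])==side); p=q[k]; t=p[p[:,2]>np.percentile(p[:,2],97)]
    print(side,len(p),'tip in tool',np.median(t,0).round(4), 'z world',W[k][:,2].min())
z=.03
k=(d>0)&(abs(W[...,2]-.0295)<.0025)&(abs(q[...,1])<.035)&(abs(q[...,0])<.07)
a=im.astype(int);k&=abs(a[...,0]-a[...,2])<8
p=q[k];print('blade y in tool',np.percentile(p[:,1],[.5,99.5]),'x',np.percentile(p[:,0],[.5,99.5]))
E
```

```text
[0.54184411 0.18969899 0.0274836 ] 0.9998711176350243
-1 16674 tip in tool [ 0.005  -0.0429 -0.0538] z world 0.0739072460007644
1 16812 tip in tool [ 0.0052  0.0428 -0.0536] z world 0.07303186741001733
blade y in tool [-0.03161758  0.02783536] x [-0.0344108   0.04199243]
```

The open fingers confirm it: they stand 51 to 54 mm behind the reported TCP, which is 39 mm plus the known 13 mm. The blade sits centred between the fingers, so I'll go 60 mm lower.

Request:
servo_tool([
  [0, -0.01, 0.15, 0, -1],
  [0, -0.01, 0.25, 0, -1],
  [0, -0.01, 0.3, 0, -1],
  [0, -0.01, 0.3, 0, -1],
  [0, -0.01, 0.3, 0, -1],
])

```text
t: 5.4
tool_pos: [0.5423, 0.1917, -0.0327]
eef_rot: [0.982, -0.191, -0.001, -0.002]
ft_force: [0.4, 0.4, 0.1]
finger_gap: 1.001
```

Request:
servo_tool([
  [0, 0, 0, 0, 0],
  [0, 0, 0, 0, 0.2],
  [0, 0, 0, 0, 1],
  [0, 0, 0, 0, 1],
  [0, 0, 0, 0, 1],
])

```text
t: 5.82
tool_pos: [0.5432, 0.1918, -0.0313]
eef_rot: [0.982, -0.191, 0.0, -0.002]
ft_force: [-0.7, -0.0, 6.1]
finger_gap: 0.684
```

Request:
servo_tool([
  [0, 0, 0, 0, 1],
  [0, 0, 0, 0, 1],
  [0, 0, 0, 0, 1],
])

```text
t: 6.07
tool_pos: [0.5433, 0.1919, -0.0311]
eef_rot: [0.982, -0.191, 0.0, -0.002]
ft_force: [0.6, -0.8, -1.3]
finger_gap: 0.685
```

Request:
servo_tool([
  [0, 0, -0.08, 0, 1],
  [0, 0, -0.25, 0, 1],
  [0, 0, -0.45, 0, 1],
  [0, 0, -0.65, 0, 1],
  [0, 0, -0.8, 0, 1],
])

```text
t: 6.48
tool_pos: [0.5434, 0.1912, 0.1315]
eef_rot: [0.982, -0.191, 0.001, -0.003]
ft_force: [0.6, -0.6, -2.5]
finger_gap: 0.685
```

```bash
python3 - <<'E'
from h import *
go(.555,-.211,.13,18.5)
s=readout.state();print(s['finger_gap'],s['ft_force'])
im,d,W,P=cloud('wrist');R=tool_R(s);q=(W-s['tool_pos'])@R
# blade points in tool frame
a=im.astype(int);k=(d>0)&(q[...,2]<-.04)&(q[...,2]>-.085)&(abs(q[...,1])<.04)&(q[...,0]<.08)&(q[...,0]>-.0)&(abs(a[...,0]-a[...,2])<10)
p=q[k];print(len(p),'blade z',np.percentile(p[:,2],[5,50,95]),'x',np.percentile(p[:,0],[1,99]),'y',np.percentile(p[:,1],[1,99]))
save(cv2.resize(im,(640,480)),'w4')
E
```

```text
at [0.5434 0.1912 0.1315] yaw -22.0 -> row [ 0.807   1.8431 -0.0026] turn -0.225
0.6854132854549297 [ 0.57318457 -0.56991131 -2.50028433]
15358 blade z [-0.07601791 -0.06047712 -0.0586456 ] x [0.00046163 0.04181445] y [-0.03837054  0.03835959]
```

View pics/w4.png

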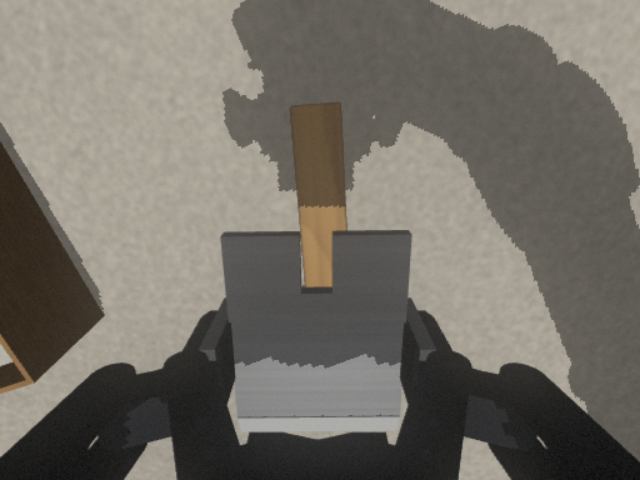

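Grip is good: the blade is square in the jaws, with its back edge at row 233 and the notch at (316,275).

Request:
servo_tool([
  [0.1, 0.23, -0.03, -0.0281, 1],
  [0.2, 0.46, -0.05, -0.0562, 1],
  [0.3, 0.69, -0.05, -0.0843, 1],
  [0.4, 0.92, -0.05, -0.1125, 1],
  [0.4, 0.92, -0.05, -0.1125, 1],
])

```text
t: 6.95
tool_pos: [0.5512, -0.0117, 0.1447]
eef_rot: [1.0, -0.015, 0.006, -0.004]
ft_force: [1.1, -0.6, -1.4]
finger_gap: 0.686
```

```bash
python3 -c "
from h import *
go(.552,-.2125,.14,18.5)
P=vision.camera_params('wrist');s=readout.state();R=tool_R(s)
C=R.T@(P['pose'][:3,3]-s['tool_pos']);D=R.T@P['pose'][:3,:3]
def t(u,v,z):
    d=D@np.array([(u-P['cx'])/P['fx'],(v-P['cy'])/P['fy'],1]);return (C+d*(z-C[2])/d[2])[:2].round(4)
for u,v in ((222,235),(410,232),(302,292),(332,292),(302,250),(332,250),(237,416),(401,416)): print(u,v,t(u*.8,v*.8,-.0605))
"
```

```text
at [ 0.5512 -0.0117  0.1447] yaw -1.71 -> row [0.0338 1.0037 0.0156] turn -0.1123
222 235 [ 0.0418 -0.0299]
410 232 [0.0428 0.0288]
302 292 [ 0.0221 -0.0051]
332 292 [0.0221 0.0048]
302 250 [ 0.0368 -0.0049]
332 250 [0.0368 0.0046]
237 416 [-0.0284 -0.0296]
401 416 [-0.0283  0.0309]
```

Request:
servo_tool([
  [0.008, 0.25, 0.01, -0.028, 1],
  [0.017, 0.5, 0.01, -0.056, 1],
  [0.025, 0.75, 0.01, -0.084, 1],
  [0.03, 1.0, 0.015, -0.112, 1],
  [0.03, 1.0, 0.015, -0.112, 1],
])

```text
t: 7.37
tool_pos: [0.55, -0.2149, 0.1394]
eef_rot: [0.987, 0.161, 0.006, -0.003]
ft_force: [0.5, 0.3, -1.7]
finger_gap: 0.684
```

Request:
servo_tool([
  [0, 0, 0, 0, 1],
  [0, 0, 0, 0, 1],
])

```text
t: 7.53
tool_pos: [0.5481, -0.2195, 0.1383]
eef_rot: [0.988, 0.157, 0.005, -0.002]
ft_force: [-0.6, 0.9, -1.9]
finger_gap: 0.681
```

```bash
python3 - <<'E'
from h import *
im,d,W,P=cloud('wrist'); s=readout.state(); np.savez('c_w5',im=im,d=d,W=W,pose=P['pose'],f=[P['fx'],P['fy'],P['cx'],P['cy']],tp=s['tool_pos'],R=tool_R(s))
print(s['t'],s['finger_gap']); go(.5496,-.2131,.14,18.5)
save(cv2.resize(im[60:330,100:420],(768,648))[:600],'w5')
E
```

```text
7.5833 0.6827211818673954
at [ 0.5488 -0.2161  0.1385] yaw 18.32 -> row [ 0.0084 -0.013  -0.0073] turn -0.001
```

View pics/w5.png

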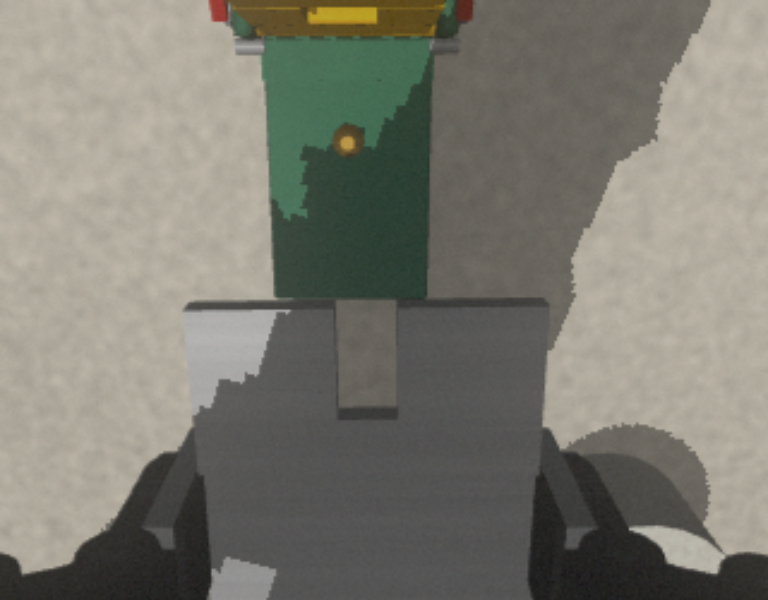

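The view shows the pin tip at (348,143), the bed sides at (262,40) to (274,297) and (434,40) to (427,297), and the blade's notch at u 337 to 397 near rows 300 to 410. I'll compute the offset in the tool frame.

```bash
python3 - <<'E'
from h import *
z=np.load('c_w5.npz'); f=z['f'];P=dict(fx=f[0],fy=f[1],cx=f[2],cy=f[3],pose=z['pose']);tp,R=z['tp'],z['R']
# camera sits rigidly on tool; use camera-based tool pose (offset from first frame)
co=np.array([.0794,-.0002,-.1761]); print('tool pos via cam',z['pose'][:3,3]-R@co,'tp',tp)
g=lambda x,y,zz:ray(P,100+x/2.4,60+y/2.4,zz)
def tl(p): return (R.T@(np.r_[p,tp[2]]-tp))[:2].round(4)
L1,L2,R1,R2=[g(*q,.12) for q in ((262,40),(274,297),(434,40),(427,297))]
pin=g(348,143,.1305);pin2=g(348,138,.127)
print('pin',pin,pin2,'tool',tl(pin),tl(pin2))
for a,b in ((L2,L1),(R2,R1),((L2+R2)/2,(L1+R1)/2)): d=b-a;print('yaw',np.degrees(np.arctan2(d[1],d[0])),np.linalg.norm(d))
print('width',np.linalg.norm(L1-R1),np.linalg.norm(L2-R2),'mid tool',tl((L1+R1)/2),tl((L2+R2)/2))
zz=tp[2]+.0605
for q in ((185,309),(547,304),(338,408),(397,408),(337,330),(397,330)): print('blade',tl(g(*q,zz)))
print('tool z axis',R[:,2])
a=tl(g(248,47,.12));print('studs@.12',a,tl(g(445,47,.12)))
E
```

```text
tool pos via cam [ 0.54830924 -0.21955291  0.13820889] tp [ 0.54883642 -0.21608498  0.13850722]
pin [ 0.60492822 -0.1953585 ] [ 0.60575528 -0.19498308] tool [ 0.0598 -0.002 ] [ 0.0607 -0.0021]
yaw 18.49987482655357 0.0660898209791151
yaw 17.973430085045567 0.06602904018716554
yaw 18.236773551126674 0.06605873346834158
width 0.04237427788586449 0.041767224325484104 mid tool [ 0.0837 -0.0021] [ 0.0177 -0.0022]
blade [ 0.0392 -0.0268]
blade [0.04   0.0322]
blade [ 0.0215 -0.0021]
blade [0.0215 0.008 ]
blade [ 0.0356 -0.002 ]
blade [0.0355 0.0078]
tool z axis [ 0.00880674  0.00812924 -0.99992818]
studs@.12 [ 0.0822 -0.0268] [0.082  0.0219]
```

Request:
servo_tool([
  [0.03, -0.02, 0.05, 0, 1],
  [0.08, -0.025, 0.1, 0, 1],
  [0.12, -0.025, 0.16, 0, 1],
  [0.14, -0.025, 0.2, 0, 1],
  [0.14, -0.025, 0.2, 0, 1],
])

```text
t: 8.0
tool_pos: [0.5747, -0.1991, 0.0962]
eef_rot: [0.987, 0.161, 0.004, -0.005]
ft_force: [0.1, -0.7, -2.6]
finger_gap: 0.681
```

Request:
servo_tool([
  [0, 0, 0, 0, 1],
  [0, 0, 0, 0, 1],
  [0, 0, 0, 0, 1],
  [0, 0, 0, 0, 1],
  [0, 0, 0, 0, 1],
])

```text
t: 8.42
tool_pos: [0.5746, -0.1997, 0.0967]
eef_rot: [0.987, 0.161, 0.004, -0.004]
ft_force: [-0.2, -0.1, -2.1]
finger_gap: 0.678
```

```bash
python3 - <<'E'
from h import *
for i in range(3):
    im,d,W,P=cloud('wrist'); s=readout.state(); print(s['t'],s['tool_pos'].round(4),P['pose'][:3,3].round(4),np.round(s['ft_force'],1))
np.savez('c_w6',im=im,d=d,W=W,pose=P['pose'],f=[P['fx'],P['fy'],P['cx'],P['cy']],tp=s['tool_pos'],R=tool_R(s))
save(cv2.resize(im[60:310,100:420],(768,600)),'w6')
E
```

```text
8.4667 [ 0.5747 -0.1996  0.0967] [ 0.6487 -0.1759  0.2735] [-0.4  0.2 -1.1]
8.5167 [ 0.5746 -0.1995  0.0966] [ 0.6487 -0.1759  0.2735] [-0.4  1.  -1.4]
8.5667 [ 0.5747 -0.1995  0.0966] [ 0.6487 -0.1759  0.2734] [ 0.1 -0.5 -1.4]
```

View pics/w6.png

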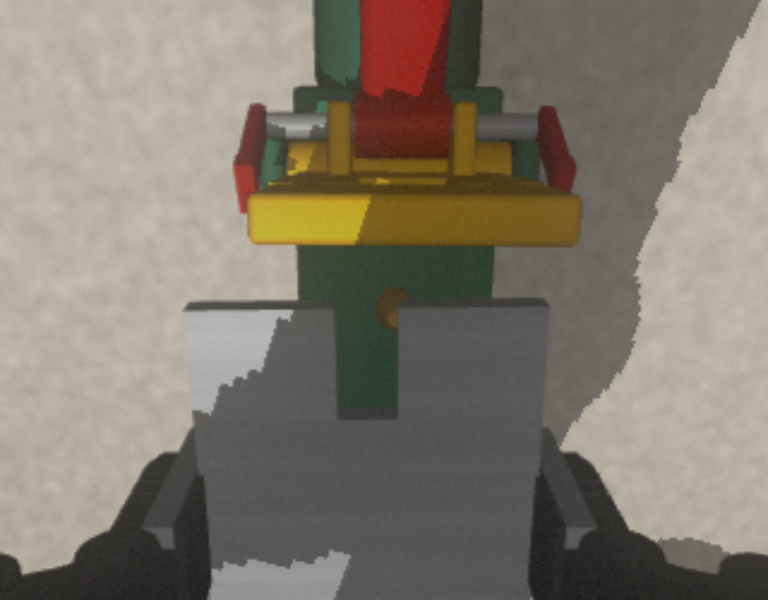

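```bash
cat > m6.py <<'E'
from h import *
z=np.load('c_w6.npz'); f=z['f'];P=dict(fx=f[0],fy=f[1],cx=f[2],cy=f[3],pose=z['pose']);tp,R=z['tp'],z['R']
g=lambda x,y,zz:ray(P,100+x/2.4,60+y/2.4,zz)
def tl(p): return (R.T@(np.r_[p,tp[2]]-tp))[:2].round(4)
zz=tp[2]+.0605
for q in ((338,408),(397,408),(337,330),(397,330),(185,309),(547,304)): print('blade',tl(g(*q,zz)))
print('bed mid',tl((g(298,270,.12)+g(493,270,.12))/2),np.linalg.norm(g(298,270,.12)-g(493,270,.12)))
print('pin top ~',tl(g(396,322,.1305)),'left edge body',tl(g(377,308,.125)))
go(.6048-.0281*.949,-.1950-.0281*.314,.1,18.3)
E
python3 m6.py
```

```text
blade [ 0.0231 -0.0049]
blade [0.0231 0.0051]
blade [ 0.0372 -0.0049]
blade [0.0372 0.005 ]
blade [ 0.0407 -0.0298]
blade [0.0418 0.0293]
bed mid [0.0378 0.0057] 0.04135696609934974
pin top ~ [0.0297 0.0056] left edge body [0.0309 0.0018]
at [ 0.5747 -0.1995  0.0966] yaw 18.53 -> row [ 0.0097  0.0261 -0.0173] turn 0.0013
```

Request:
servo_tool([
  [-0.006, 0.014, 0, 0, 1],
  [-0.012, 0.028, 0.04, 0, 1],
  [-0.012, 0.028, 0.08, 0, 1],
  [-0.012, 0.028, 0.08, 0, 1],
  [-0.012, 0.028, 0.08, 0, 1],
])

```text
t: 8.98
tool_pos: [0.5733, -0.2052, 0.0793]
eef_rot: [0.987, 0.161, 0.003, -0.005]
ft_force: [0.7, -0.1, -2.1]
finger_gap: 0.684
```

Request:
servo_tool([
  [0, 0, 0, 0, 1],
  [0, 0, 0, 0, 1],
  [0, 0, 0, 0, 1],
])

```text
t: 9.23
tool_pos: [0.5734, -0.2051, 0.0794]
eef_rot: [0.987, 0.161, 0.003, -0.005]
ft_force: [-0.7, 0.6, -1.6]
finger_gap: 0.686
```

```bash
python3 - <<'E'
from h import *
im,d,W,P=cloud('wrist'); s=readout.state(); print(s['t'],s['tool_pos'].round(4),np.round(s['ft_force'],1))
np.savez('c_w7',im=im,d=d,W=W,pose=P['pose'],f=[P['fx'],P['fy'],P['cx'],P['cy']],tp=s['tool_pos'],R=tool_R(s))
save(cv2.resize(im[120:260,170:350],(771,600)),'w7')
E
```

```text
9.2833 [ 0.5735 -0.2052  0.0795] [-0.1 -0.4 -1.8]
```

View pics/w7.png

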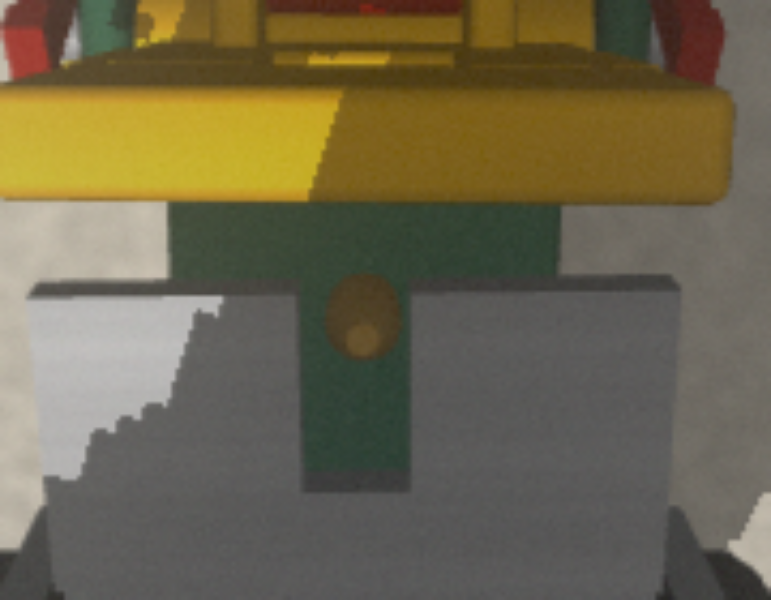

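The pin now sits inside the notch: tip at (362,340), against notch sides at 300 and 411 and bed edges at 168 and 560. I'll compute the residual offset.

```bash
python3 - <<'E'
from h import *
z=np.load('c_w7.npz'); f=z['f'];P=dict(fx=f[0],fy=f[1],cx=f[2],cy=f[3],pose=z['pose']);tp,R=z['tp'],z['R']
k=771/180
g=lambda x,y,zz:ray(P,170+x/k-.4,120+y/k-.4,zz)
def tl(p): return ((R.T@(np.r_[p,tp[2]]-tp))[:2]*1000).round(2)
zz=tp[2]+.0605
for q in ((303,470),(410,470),(300,340),(411,340),(28,297),(680,291)): print('blade',tl(g(*q,zz)))
print('bed',tl(g(168,240,.12)),tl(g(560,240,.12)))
print('pin tip',tl(g(362,340,.1305)),'body',tl(g(363,316,.126)),'far base edge',tl(g(363,272,.121)))
E
```

```text
blade [23.57 -5.2 ]
blade [23.62  5.02]
blade [36.73 -5.32]
blade [36.78  4.95]
blade [ 40.8  -30.23]
blade [41.62 29.39]
bed [ 40.8  -20.31] [40.95 21.17]
pin tip [33.38  0.35] body [34.4   0.41] far base edge [37.64  0.37]
```

Request:
servo_tool([
  [0, 0.0025, 0.02, 0, 1],
  [0, 0.0025, 0.04, 0, 1],
  [0, 0.0025, 0.06, 0, 1],
  [0, 0.0025, 0.065, 0, 1],
  [0, 0.0025, 0.065, 0, 1],
])

```text
t: 9.7
tool_pos: [0.5732, -0.2053, 0.0658]
eef_rot: [0.987, 0.161, 0.003, -0.005]
ft_force: [-0.0, -0.2, -1.2]
finger_gap: 0.684
```

Request:
servo_tool([
  [0, 0, 0.005, 0, 1],
  [0, 0, 0.01, 0, 1],
  [0, 0, 0.01, 0, 1],
])

```text
t: 9.95
tool_pos: [0.5732, -0.2053, 0.064]
eef_rot: [0.987, 0.161, 0.002, -0.005]
ft_force: [-0.6, 0.4, -1.7]
finger_gap: 0.681
```

Request:
servo_tool([
  [0, 0, 0.004, 0, 1],
  [0, 0, 0.006, 0, 1],
  [0, 0, 0.006, 0, 1],
])

```text
t: 10.2
tool_pos: [0.5732, -0.2053, 0.0638]
eef_rot: [0.987, 0.161, 0.002, -0.005]
ft_force: [-2.4, 1.8, 6.1]
finger_gap: 0.682
```

Request:
servo_tool([
  [0, 0, 0.004, 0, 1],
  [0, 0, 0.006, 0, 1],
  [0, 0, 0.006, 0, 1],
])

```text
t: 10.45
tool_pos: [0.5732, -0.2053, 0.0638]
eef_rot: [0.987, 0.161, 0.002, -0.005]
ft_force: [-2.4, 1.9, 8.6]
finger_gap: 0.68
```

Request:
servo_tool([
  [0.008, 0, 0, 0, 1],
  [0.015, 0, 0, 0, 1],
  [0.02, 0, 0, 0, 1],
  [0.02, 0, 0, 0, 1],
])

```text
t: 10.78
tool_pos: [0.5766, -0.2044, 0.0639]
eef_rot: [0.987, 0.161, 0.002, -0.005]
ft_force: [-2.0, -0.8, 3.4]
finger_gap: 0.685
```

Request:
servo_tool([
  [0.006, 0, 0, 0, 1],
  [0.01, 0, 0, 0, 1],
  [0.01, 0, 0, 0, 1],
])

```text
t: 11.03
tool_pos: [0.5769, -0.2043, 0.0638]
eef_rot: [0.987, 0.16, 0.0, -0.005]
ft_force: [-4.9, -0.4, 4.7]
finger_gap: 0.685
```

Request:
servo_tool([
  [0.006, 0, 0, 0, 1],
  [0.01, 0, 0, 0, 1],
  [0.01, 0, 0, 0, 1],
  [0.01, 0, 0, 0, 1],
])

```text
t: 11.37
tool_pos: [0.577, -0.2043, 0.0639]
eef_rot: [0.987, 0.16, -0.001, -0.005]
ft_force: [-4.8, -0.8, 6.1]
finger_gap: 0.681
```

Request:
servo_tool([
  [0.01, 0, 0, 0, 1],
  [0.015, 0, 0, 0, 1],
  [0.015, 0, 0, 0, 1],
  [0.015, 0, 0, 0, 1],
])

```text
t: 11.7
tool_pos: [0.5783, -0.204, 0.0639]
eef_rot: [0.987, 0.159, -0.003, -0.005]
ft_force: [-4.7, -0.1, 5.8]
finger_gap: 0.679
```

```bash
python3 - <<'E'
from h import *
im,d,W,P=cloud('wrist'); s=readout.state(); print(s['t'],s['tool_pos'].round(4),np.round(s['ft_force'],1),np.round(s['torque'],2))
np.savez('c_w8',im=im,d=d,W=W,pose=P['pose'],f=[P['fx'],P['fy'],P['cx'],P['cy']],tp=s['tool_pos'],R=tool_R(s))
save(cv2.resize(im[120:260,170:350],(771,600)),'w8')
E
```

```text
11.75 [ 0.5783 -0.204   0.0639] [-4.8 -0.7  4.8] [-0.25  0.83 -0.09]
```

View pics/w8.png

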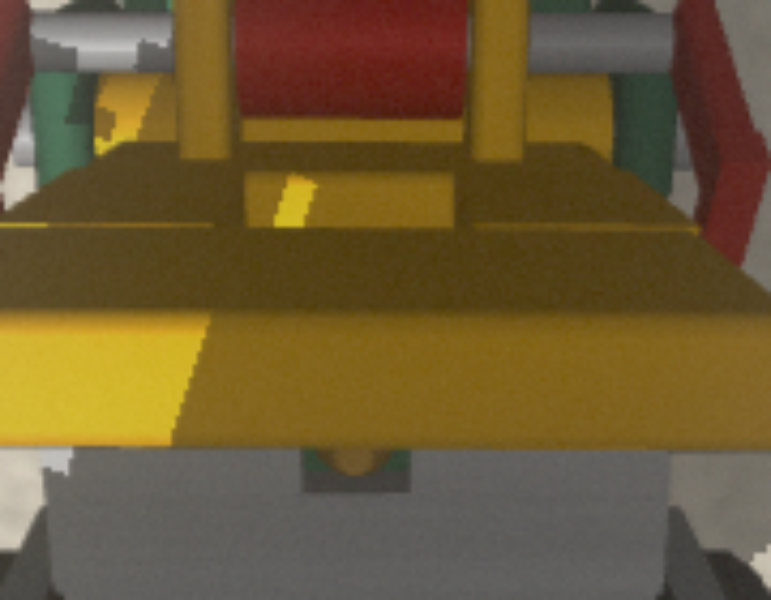

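The pin tip is at (353,470), centred in the notch (303 to 410, bottom at row 490).

```bash
python3 - <<'E'
from h import *
z=np.load('c_w8.npz'); f=z['f'];P=dict(fx=f[0],fy=f[1],cx=f[2],cy=f[3],pose=z['pose']);tp,R=z['tp'],z['R']
k=771/180
g=lambda x,y,zz:ray(P,170+x/k-.4,120+y/k-.4,zz)
def tl(p): return ((R.T@(np.r_[p,tp[2]]-tp))[:2]*1000).round(2)
print(tp,R[:,2].round(4))
print('notch bottom',tl(g(356,492,tp[2]+.0605)),'pin tip front edge',tl(g(353,474,.1305)),tl(g(353,462,.1305)))
print('home TCP by pin', .6048-.0276*.949,-.1950-.0276*.314)
E
```

```text
[ 0.57825118 -0.20397838  0.0638605 ] [-0.0073  0.0084 -0.9999]
notch bottom [22.13  0.05] pin tip front edge [27.02 -0.14] [28.21 -0.14]
home TCP by pin 0.5786076 -0.2036664
```

Request:
servo_tool([
  [0.006, 0, 0, 0, 1],
  [0.01, 0, 0, 0, 1],
  [0.01, 0, 0, 0, 1],
  [0.01, 0, 0, 0, 1],
])

```text
t: 12.08
tool_pos: [0.5785, -0.2039, 0.0639]
eef_rot: [0.987, 0.159, -0.004, -0.005]
ft_force: [-4.4, -1.3, 5.4]
finger_gap: 0.688
```

Request:
servo_tool([
  [0.01, 0, 0, 0, 1],
  [0.015, 0, 0, 0, 1],
  [0.015, 0, 0, 0, 1],
  [0.015, 0, 0, 0, 1],
])

```text
t: 12.42
tool_pos: [0.5783, -0.2039, 0.0639]
eef_rot: [0.987, 0.159, -0.007, -0.005]
ft_force: [-8.0, -0.6, 7.6]
finger_gap: 0.681
```

The blade has stopped against the shoulder: it doesn't advance under 8 N, and the pin-to-notch-bottom distance is 5.9 mm where 6 was expected. I'll relax and release.

Request:
servo_tool([
  [0, 0, 0, 0, 1],
  [0, 0, 0, 0, 0.2],
  [0, 0, 0, 0, 0],
  [0, 0, 0, 0, -0.5],
  [0, 0, 0, 0, -1],
])

```text
t: 12.83
tool_pos: [0.5794, -0.2036, 0.0637]
eef_rot: [0.987, 0.159, -0.006, -0.005]
ft_force: [0.6, -0.0, 0.3]
finger_gap: 0.876
```

Request:
servo_tool([
  [0, 0, 0, 0, -1],
  [0, 0, 0, 0, -1],
  [0, 0, 0, 0, -1],
])

```text
t: 13.08
tool_pos: [0.5799, -0.2034, 0.0636]
eef_rot: [0.987, 0.159, -0.006, -0.005]
ft_force: [-0.4, -0.2, -0.4]
finger_gap: 0.999
```

Request:
servo_tool([
  [0, 0, -0.1, 0, -1],
  [0, 0, -0.25, 0, -1],
  [-0.05, 0, -0.4, 0, -1],
  [-0.1, 0, -0.55, 0, -1],
  [-0.1, 0, -0.55, 0, -1],
])

```text
t: 13.5
tool_pos: [0.5648, -0.2127, 0.1795]
eef_rot: [0.987, 0.158, -0.002, -0.002]
ft_force: [0.5, -0.8, 0.7]
finger_gap: 0.994
```

Request:
servo_tool([
  [0, 0, 0, 0, 1],
  [0, 0, 0, 0, 1],
  [0, 0, 0, 0, 1],
])

```text
t: 13.75
tool_pos: [0.5646, -0.2124, 0.1789]
eef_rot: [0.987, 0.158, -0.002, -0.002]
ft_force: [0.4, -0.1, -0.2]
finger_gap: 0.604
```

```bash
python3 - <<'E'
from h import *
im,d,W,P=cloud('wrist'); s=readout.state(); print(s['t'],s['tool_pos'].round(4),np.round(s['ft_force'],1),s['finger_gap'])
np.savez('c_w9',im=im,d=d,W=W,pose=P['pose'],f=[P['fx'],P['fy'],P['cx'],P['cy']],tp=s['tool_pos'],R=tool_R(s))
save(cv2.resize(im[60:260,140:380],(720,600)),'w9')
E
```

```text
13.8 [ 0.5644 -0.2122  0.1784] [ 0.2  0.4 -0.2] 0.5209795610366637
```

View pics/w9.png

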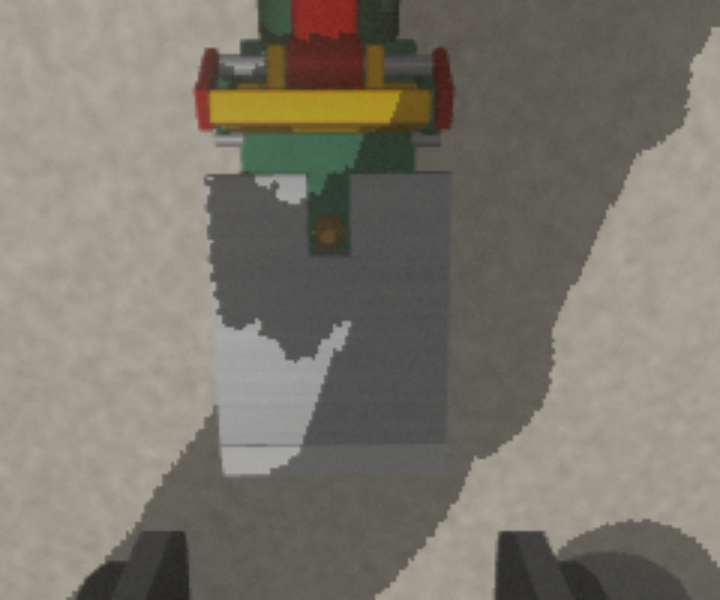

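The blade lies flat and square on the bed, with the pin at (328,230) inside the notch and the back edge at row 173. I've used all 12 views, so from here I check by numbers: seat distance, blade height, and jaw and lever positions.

```bash
cat > m9.py <<'E'
from h import *
z=np.load('c_w9.npz'); f=z['f'];P=dict(fx=f[0],fy=f[1],cx=f[2],cy=f[3],pose=z['pose']);W=z['W'];im=z['im']
pin0=np.array([.6048,-.1950]);a=np.radians(18.3);X=np.array([np.cos(a),np.sin(a)]);Y=np.array([-X[1],X[0]])
def sc(p): p=np.asarray(p);return np.array([(p[:2]-pin0)@X,(p[:2]-pin0)@Y])*1000
g=lambda x,y,zz:sc(ray(P,140+x/3-.3,60+y/3-.3,zz)).round(1)
print('pin tip',g(328,233,.1305),'back edge',g(206,173,.125),g(452,172,.125),'notch bottom',g(328,255,.125),'edge line/tip',g(222,445,.125),g(223,475,.12))
k=[W[60+int(y/3),140+int(x/3),2].round(4) for x,y in ((230,250),(420,250),(260,400),(420,400))];print('blade z',k)
H=cv2.cvtColor(im,cv2.COLOR_RGB2HSV).astype(int);h,s=H[...,0],H[...,1]
yel=(h>18)&(h<36)&(s>110)&(W[...,2]>.14);p=W[yel];q=np.c_[(p[:,:2]-pin0)@X,(p[:,:2]-pin0)@Y,p[:,2]]*1000
q=q[(abs(q[:,1])<40)&(abs(q[:,0])<80)];t=q[q[:,2]>180];print('jaw top',len(t),np.percentile(t,[5,50,95],axis=0).round(1).tolist())
red=((h<8)|(h>172))&(s>130)&(W[...,2]>.13);p=W[red];q=np.c_[(p[:,:2]-pin0)@X,(p[:,:2]-pin0)@Y,p[:,2]]*1000
q=q[(abs(q[:,1])<12)&(abs(q[:,0])<120)];t=q[q[:,0]>np.percentile(q[:,0],95)];print('lever tip',np.median(t,0).round(1))
E
python3 m9.py
```

```text
pin tip [ 1.1 -0.1] back edge [14.7 29.4] [ 14.9 -29.9] notch bottom [-5.2  0. ] edge line/tip [-55.9  28.4] [-66.7  29.2]
blade z [np.float64(0.125), np.float64(0.1242), np.float64(0.1244), np.float64(0.1245)]
jaw top 927 [[29.0, -17.0, 188.9], [32.0, -0.4, 190.1], [34.4, 16.6, 191.3]]
lever tip [ 79.6   0.4 164.1]
```

The blade is home. The back edge reads x 14.8 and y ±29.6, the notch is centred, and the top is at z 0.1245. From the measured top edge the jaw angle is about 1.65 rad. Next I'll plan the push, with the fingers shut and the true tip 39 mm above the reported TCP.

```bash
cat >> h.py <<'E'
A=np.radians(18.3);PX=np.array([.6048,-.1950]);SX=np.array([np.cos(A),np.sin(A)]);SY=np.array([-SX[1],SX[0]])
def rows(pts):
    """pts: list of (scraper x mm, real tip z mm), finger centre, y=0"""
    s=readout.state();R=tool_R(s);p=s['tool_pos'];d=p[:2]-PX
    print('t',round(s['t'],2),'now x %.1f y %.1f tip z %.1f'%(d@SX*1e3,d@SY*1e3,p[2]*1e3+39),'gap',round(s['finger_gap'],2),'F',np.round(s['ft_force'],1))
    for x,z in pts:
        w=np.r_[PX+SX*x/1e3,(z-39)/1e3]; print((x,z),(R.T@(w-p)/.2).round(3))
def jaw(a,r=56): return (30-r*np.cos(a)+11,131+r*np.sin(a))
E
python3 -c "
from h import *
rows([(-44,230),(54,230),(54,181)])
for a in (1.6,1.3,1.0,.7,.4): print(a,np.round(jaw(a),1))"
```

```text
t 13.8 now x -43.8 y -3.7 tip z 217.4 gap 0.52 F [ 0.2  0.4 -0.2]
(-44, 230) [-0.001 -0.019 -0.063]
(54, 230) [ 0.489 -0.02  -0.065]
(54, 181) [ 0.49  -0.018  0.18 ]
1.6 [ 42.6 187. ]
1.3 [ 26. 185.]
1.0 [ 10.7 178.1]
0.7 [ -1.8 167.1]
0.4 [-10.6 152.8]
```

Request:
servo_tool([
  [0, -0.019, -0.065, 0, 1],
  [0.15, -0.019, -0.065, 0, 1],
  [0.33, -0.019, -0.065, 0, 1],
  [0.49, -0.019, -0.065, 0, 1],
  [0.49, -0.019, -0.065, 0, 1],
])

```text
t: 14.22
tool_pos: [0.6634, -0.1723, 0.1913]
eef_rot: [0.987, 0.161, 0.001, -0.004]
ft_force: [-0.3, 1.2, -0.1]
finger_gap: -0.003
```

Request:
servo_tool([
  [0, 0, 0.08, 0, 1],
  [0, 0, 0.16, 0, 1],
  [0, 0, 0.23, 0, 1],
  [0, 0, 0.23, 0, 1],
  [0, 0, 0.23, 0, 1],
])

```text
t: 14.63
tool_pos: [0.6624, -0.1713, 0.1444]
eef_rot: [0.987, 0.162, -0.001, -0.005]
ft_force: [0.2, -0.7, -0.5]
finger_gap: 0.002
```

```bash
python3 -c "
from h import *
rows([jaw(a) for a in (1.6,1.45,1.3)])"
```

```text
t 14.63 now x 62.2 y 4.4 tip z 183.4 gap 0.0 F [ 0.2 -0.7 -0.5]
(np.float64(42.63517324887218), np.float64(186.97612177032428)) [-0.098  0.021 -0.018]
(np.float64(34.25184491542747), np.float64(186.59192749810495)) [-0.14   0.021 -0.016]
(np.float64(26.02006559702311), np.float64(184.9592583833628)) [-0.181  0.021 -0.008]
```

Request:
servo_tool([
  [-0.05, 0.021, 0, 0, 1],
  [-0.1, 0.021, 0, 0, 1],
  [-0.13, 0.021, 0, 0, 1],
  [-0.155, 0.021, 0, 0, 1],
  [-0.18, 0.021, 0, 0, 1],
])

```text
t: 15.05
tool_pos: [0.6304, -0.1871, 0.1453]
eef_rot: [0.987, 0.162, 0.001, -0.004]
ft_force: [2.9, 0.8, -1.8]
finger_gap: -0.0
```

```bash
python3 -c "
from h import *
rows([jaw(a) for a in (1.3,1.2,1.1,1.0,.9)])"
```

```text
t 15.05 now x 26.8 y -0.5 tip z 184.3 gap -0.0 F [ 2.9  0.8 -1.8]
(np.float64(26.02006559702311), np.float64(184.9592583833628)) [-0.004 -0.003 -0.003]
(np.float64(20.707965749306275), np.float64(183.19418881416468)) [-0.031 -0.003  0.005]
(np.float64(15.59861720016767), np.float64(180.90761216344038)) [-0.056 -0.003  0.017]
(np.float64(10.743070871384173), np.float64(178.1223751492422)) [-0.081 -0.003  0.03 ]
(np.float64(6.189841776842798), np.float64(174.86630693913906)) [-0.103 -0.003  0.047]
```

Contact at about 3 N, so the jaw is moving. I'll follow its arc.

Request:
servo_tool([
  [-0.018, -0.003, 0.002, 0, 1],
  [-0.044, -0.003, 0.011, 0, 1],
  [-0.068, -0.003, 0.024, 0, 1],
  [-0.092, -0.003, 0.038, 0, 1],
  [-0.103, -0.003, 0.047, 0, 1],
])

```text
t: 15.47
tool_pos: [0.61, -0.1935, 0.1356]
eef_rot: [0.987, 0.161, 0.001, -0.004]
ft_force: [3.4, 1.2, -0.6]
finger_gap: 0.002
```

```bash
python3 -c "
from h import *
rows([jaw(a) for a in (.9,.8,.7,.6,.5,.4)])"
```

```text
t 15.47 now x 5.4 y -0.2 tip z 174.6 gap 0.0 F [ 3.4  1.2 -0.6]
(np.float64(6.189841776842798), np.float64(174.86630693913906)) [ 0.004 -0.001 -0.001]
(np.float64(1.984424276558741), np.float64(171.17194109037328)) [-0.017 -0.001  0.017]
(np.float64(-1.8311624879313584), np.float64(167.0761904853107)) [-0.036 -0.001  0.037]
(np.float64(-5.218794434941984), np.float64(162.619978510122)) [-0.053 -0.001  0.06 ]
(np.float64(-8.144623465860874), np.float64(157.84783016183536)) [-0.068 -0.001  0.083]
(np.float64(-10.579415664161566), np.float64(152.80742716928444)) [-0.08  -0.001  0.109]
```

Request:
servo_tool([
  [-0.017, -0.001, 0.017, 0, 1],
  [-0.036, -0.001, 0.037, 0, 1],
  [-0.053, -0.001, 0.06, 0, 1],
  [-0.068, -0.001, 0.083, 0, 1],
  [-0.08, -0.001, 0.105, 0, 1],
])

```text
t: 15.88
tool_pos: [0.5947, -0.1984, 0.1141]
eef_rot: [0.987, 0.161, 0.001, -0.004]
ft_force: [2.5, -0.0, 1.7]
finger_gap: -0.001
```

```bash
python3 -c "
from h import *
rows([(-12,160),(-29,160),(-30,146),(-31,137),(-31,132),(-31,129)])"
```

```text
t 15.88 now x -10.6 y -0.0 tip z 153.1 gap -0.0 F [ 2.5 -0.   1.7]
(-12, 160) [-0.007 -0.    -0.034]
(-29, 160) [-0.092 -0.001 -0.035]
(-30, 146) [-0.097 -0.     0.035]
(-31, 137) [-0.102 -0.     0.08 ]
(-31, 132) [-0.102  0.     0.105]
(-31, 129) [-0.102  0.     0.12 ]
```

Request:
servo_tool([
  [-0.007, 0, -0.04, 0, 1],
  [-0.05, 0, -0.04, 0, 1],
  [-0.095, 0, -0.03, 0, 1],
  [-0.098, 0, 0, 0, 1],
  [-0.1, 0, 0.035, 0, 1],
])

```text
t: 16.3
tool_pos: [0.5727, -0.2061, 0.1068]
eef_rot: [0.987, 0.161, -0.001, -0.004]
ft_force: [-2.8, -1.5, 3.8]
finger_gap: -0.002
```

Request:
servo_tool([
  [0, 0, 0.02, 0, 1],
  [0, 0, 0.04, 0, 1],
  [0, 0, 0.055, 0, 1],
  [0, 0, 0.065, 0, 1],
  [0, 0, 0.07, 0, 1],
])

```text
t: 16.72
tool_pos: [0.5722, -0.2065, 0.0962]
eef_rot: [0.987, 0.16, -0.002, -0.003]
ft_force: [-10.3, 0.5, 34.9]
finger_gap: 0.001
```

Request:
servo_tool([
  [0, 0, 0.01, 0, 1],
  [0, 0, 0.015, 0, 1],
  [0, 0, 0.015, 0, 1],
])

```text
t: 16.97
tool_pos: [0.5721, -0.2065, 0.0964]
eef_rot: [0.987, 0.16, -0.003, -0.003]
ft_force: [-7.7, 0.4, 25.0]
finger_gap: -0.0
```

```bash
python3 -c "
from h import *
rows([(-31,129)])"
```

```text
t 16.97 now x -34.7 y -0.7 tip z 135.4 gap -0.0 F [-7.7  0.4 25. ]
(-31, 129) [ 0.019 -0.003  0.032]
```

It stops solid at a tip reading of 135 (131 expected, within my tip offset uncertainty). I'll back off and check the jaw numerically.

Request:
servo_tool([
  [0, 0, -0.05, 0, 1],
  [-0.05, 0, -0.2, 0, 1],
  [-0.1, 0, -0.4, 0, 1],
  [-0.1, 0, -0.4, 0, 1],
  [-0.1, 0, -0.4, 0, 1],
])

```text
t: 17.38
tool_pos: [0.5556, -0.2137, 0.1786]
eef_rot: [0.987, 0.16, -0.0, -0.002]
ft_force: [-0.5, 0.0, -0.2]
finger_gap: -0.002
```

Request:
servo_tool([
  [0, 0, 0, 0, 1],
  [0, 0, 0, 0, 1],
])

```text
t: 17.55
tool_pos: [0.5555, -0.2131, 0.1775]
eef_rot: [0.987, 0.161, -0.001, -0.002]
ft_force: [-0.3, 0.4, -0.5]
finger_gap: 0.002
```

```bash
cat > chk.py <<'E'
from h import *
im,d,W,P=cloud('wrist');rows([])
save(im,'chk%d'%int(readout.state()['t']*100))
H=cv2.cvtColor(im,cv2.COLOR_RGB2HSV).astype(int);h,s=H[...,0],H[...,1]
def S(m): p=W[m];return np.c_[(p[:,:2]-PX)@SX,(p[:,:2]-PX)@SY,p[:,2]]*1000
yel=S((h>18)&(h<36)&(s>110)&(W[...,2]>.1)); yel=yel[(abs(yel[:,1])<22)&(yel[:,0]<60)&(yel[:,0]>-50)]
for lo in range(-35,30,8):
    t=yel[(yel[:,0]>=lo)&(yel[:,0]<lo+8)]
    if len(t)>5: print('yellow x',lo,len(t),'z',np.percentile(t[:,2],[10,50,90]).round(1),'xmin',t[:,0].min().round(1))
red=S(((h<8)|(h>172))&(s>130)&(W[...,2]>.11)); c=red[(abs(red[:,1])<12)&(red[:,0]<60)&(red[:,0]>-60)]
print('lever',len(c),np.percentile(c,[2,50,98],axis=0).round(1).tolist()); t=c[c[:,2]>np.percentile(c[:,2],90)];print('highest',np.median(t,0).round(1));t=c[c[:,0]<np.percentile(c[:,0],5)];print('foremost',np.median(t,0).round(1))
a=im.astype(int);b=S((d>0)&(abs(a[...,0]-a[...,2])<12)&(abs(W[...,2]-.1245)<.006));b=b[(abs(b[:,1])<35)&(b[:,0]>-75)&(b[:,0]<-32)]
print('blade',len(b),'x',np.percentile(b[:,0],[.5,99.5]).round(1),'y',np.percentile(b[:,1],[.5,99.5]).round(1))
for q in ((-55,-40),(-45,-32)):
    k=b[(b[:,0]>q[0])&(b[:,0]<q[1])];print(q,'z',[np.median(k[(k[:,1]*sg)>15][:,2]).round(1) for sg in (-1,1)])
E
python3 chk.py
```

```text
t 17.6 now x -52.8 y -1.6 tip z 216.2 gap 0.01 F [-0.6 -0.1 -0.5]
yellow x -35 172 z [129.2 130.  130.8] xmin -34.9
yellow x -27 523 z [129.3 130.2 131. ] xmin -27.0
yellow x -19 231 z [129.3 130.1 131. ] xmin -19.0
yellow x -11 284 z [129.3 130.2 131. ] xmin -11.0
yellow x -3 354 z [129.3 130.2 131. ] xmin -3.0
yellow x 5 357 z [129.3 130.2 130.9] xmin 5.3
yellow x 13 224 z [129.7 141.1 142.7] xmin 13.0
yellow x 21 635 z [129.9 133.9 136.3] xmin 21.0
yellow x 29 616 z [133.  134.9 136.3] xmin 29.3
lever 1384 [[-7.1, -7.6, 141.2], [6.2, -0.0, 164.0], [23.1, 7.6, 182.4]]
highest [ -5.2   0.2 181.9]
foremost [ -6.8  -0.9 181.1]
blade 3070 x [-65.9 -32.3] y [-30.3  29.1]
(-55, -40) z [np.float64(124.2), np.float64(124.2)]
(-45, -32) z [np.float64(124.2), np.float64(124.2)]
```

The jaw is shut: its outer face reads flat at about 130.2 from hinge to nose, with the same -0.8 mm depth bias as the blade (124.2). The blade is still home, front at -65.9. The lever is raised about 1.0 rad with its tip at (-6,182). The true tip offset is therefore about 35 mm.

```bash
cat >> h.py <<'E'
def lev(b,r=44): return (18-r*np.cos(b)+4.5*np.sin(b)+11,139+r*np.sin(b)+4.5*np.cos(b)+4)
E
python3 -c "
from h import *
rows([(-50,212),(16,212),(16,181)]+[lev(b) for b in (1.0,.8)])"
```

```text
t 17.6 now x -52.8 y -1.6 tip z 216.2 gap 0.01 F [-0.6 -0.1 -0.5]
(-50, 212) [ 0.014 -0.008  0.021]
(16, 212) [ 0.344 -0.007  0.021]
(16, 181) [ 0.344 -0.006  0.176]
(np.float64(9.013317973437386), np.float64(182.45608370795406)) [ 0.309 -0.006  0.168]
(np.float64(1.5730071977725757), np.float64(177.69884819164125)) [ 0.272 -0.006  0.192]
```

Request:
servo_tool([
  [0.1, -0.007, 0, 0, 1],
  [0.22, -0.007, 0, 0, 1],
  [0.344, -0.007, 0, 0, 1],
  [0.344, -0.007, 0, 0, 1],
  [0.344, -0.007, 0, 0, 1],
])

```text
t: 18.02
tool_pos: [0.6208, -0.1881, 0.1755]
eef_rot: [0.987, 0.162, -0.002, -0.003]
ft_force: [-0.9, 0.6, -0.3]
finger_gap: 0.002
```

Request:
servo_tool([
  [0, 0, 0.08, 0, 1],
  [0, 0, 0.14, 0, 1],
  [0, 0, 0.16, 0, 1],
  [0, 0, 0.16, 0, 1],
])

```text
t: 18.35
tool_pos: [0.618, -0.1882, 0.1412]
eef_rot: [0.987, 0.162, -0.004, -0.004]
ft_force: [0.3, -0.2, -0.0]
finger_gap: 0.003
```

```bash
python3 -c "
from h import *
rows([lev(b) for b in (1.0,.9,.8,.7,.6,.5)])"
```

```text
t 18.35 now x 14.7 y 2.3 tip z 180.2 gap 0.0 F [ 0.3 -0.2 -0. ]
(np.float64(9.013317973437386), np.float64(182.45608370795406)) [-0.028  0.011 -0.011]
(np.float64(5.174132489414443), np.float64(180.26362888082724)) [-0.048  0.011 -0.   ]
(np.float64(1.5730071977725757), np.float64(177.69884819164125)) [-0.065  0.011  0.013]
(np.float64(-1.7540766479478833), np.float64(174.7873680812386)) [-0.082  0.012  0.028]
(np.float64(-4.773875925748184), np.float64(171.5582790964751)) [-0.097  0.012  0.044]
(np.float64(-7.456217799457487), np.float64(168.04384522709162)) [-0.11   0.012  0.062]
```

Request:
servo_tool([
  [-0.038, 0.011, 0, 0, 1],
  [-0.065, 0.011, 0.013, 0, 1],
  [-0.082, 0.011, 0.028, 0, 1],
  [-0.097, 0.012, 0.044, 0, 1],
  [-0.11, 0.012, 0.062, 0, 1],
])

```text
t: 18.77
tool_pos: [0.598, -0.1976, 0.1298]
eef_rot: [0.987, 0.162, -0.004, -0.004]
ft_force: [1.5, 1.5, 2.9]
finger_gap: -0.002
```

```bash
python3 -c "
from h import *
rows([lev(b) for b in (.5,.4,.3,.2,.1,0)])"
```

```text
t 18.77 now x -7.3 y -0.4 tip z 168.8 gap -0.0 F [1.5 1.5 2.9]
(np.float64(-7.456217799457487), np.float64(168.04384522709162)) [-0.001 -0.002  0.004]
(np.float64(-9.774301195738012), np.float64(164.2791815345936)) [-0.012 -0.002  0.023]
(np.float64(-11.704964591550635), np.float64(160.30190329416416)) [-0.022 -0.002  0.043]
(np.float64(-13.228917436436856), np.float64(156.15175015526827)) [-0.029 -0.001  0.064]
(np.float64(-14.330932897322413), np.float64(151.87018907621155)) [-0.035 -0.001  0.085]
(np.float64(-15.0), np.float64(147.5)) [-0.038 -0.001  0.107]
```

Request:
servo_tool([
  [-0.012, -0.002, 0.023, 0, 1],
  [-0.022, -0.002, 0.043, 0, 1],
  [-0.034, -0.001, 0.064, 0, 1],
  [-0.045, -0.001, 0.085, 0, 1],
  [-0.055, -0.001, 0.1, 0, 1],
])

```text
t: 19.18
tool_pos: [0.5878, -0.2009, 0.1095]
eef_rot: [0.987, 0.162, -0.003, -0.004]
ft_force: [2.2, 0.5, 2.8]
finger_gap: -0.0
```

Request:
servo_tool([
  [-0.01, 0, 0.01, 0, 1],
  [-0.01, 0, 0.015, 0, 1],
  [-0.01, 0, 0.02, 0, 1],
  [-0.01, 0, 0.02, 0, 1],
])

```text
t: 19.52
tool_pos: [0.5877, -0.2012, 0.1082]
eef_rot: [0.987, 0.162, -0.002, -0.003]
ft_force: [-0.6, 2.7, 18.2]
finger_gap: -0.005
```

```bash
python3 -c "
from h import *
rows([(-22,147),(-22,144)])"
```

```text
t 19.52 now x -18.2 y -0.5 tip z 147.2 gap -0.01 F [-0.6  2.7 18.2]
(-22, 147) [-0.019 -0.003  0.001]
(-22, 144) [-0.019 -0.003  0.016]
```

Request:
servo_tool([
  [-0.01, 0, 0.01, 0, 1],
  [-0.01, 0, 0.015, 0, 1],
  [-0.01, 0, 0.015, 0, 1],
])

```text
t: 19.77
tool_pos: [0.5878, -0.2013, 0.1082]
eef_rot: [0.987, 0.162, 0.0, -0.003]
ft_force: [-1.2, 3.2, 18.8]
finger_gap: -0.0
```

Request:
servo_tool([
  [0, 0, -0.05, 0, 1],
  [-0.05, 0, -0.2, 0, 1],
  [-0.17, 0, -0.38, 0, 1],
  [-0.17, 0, -0.38, 0, 1],
  [-0.17, 0, -0.38, 0, 1],
])

```text
t: 20.18
tool_pos: [0.5538, -0.2145, 0.1853]
eef_rot: [0.987, 0.161, -0.0, -0.002]
ft_force: [-0.2, 0.0, 0.3]
finger_gap: 0.004
```

Request:
servo_tool([
  [0, 0, 0, 0, 1],
  [0, 0, 0, 0, 1],
  [0, 0, 0, 0, 1],
])

```text
t: 20.43
tool_pos: [0.5528, -0.2141, 0.1836]
eef_rot: [0.987, 0.161, -0.002, -0.002]
ft_force: [-0.0, -0.3, -0.2]
finger_gap: 0.001
```

```bash
python3 chk.py
```

```text
t 20.48 now x -55.1 y -1.8 tip z 222.8 gap -0.0 F [-0.3  0.3 -0.9]
yellow x -35 62 z [129.3 130.2 131. ] xmin -29.6
yellow x -27 304 z [129.2 130.2 130.9] xmin -27.0
yellow x -19 322 z [129.3 130.2 131. ] xmin -18.7
yellow x -11 334 z [129.3 130.2 130.9] xmin -11.0
yellow x -3 354 z [129.2 130.1 131. ] xmin -3.0
yellow x 5 355 z [129.3 130.2 130.9] xmin 5.2
yellow x 13 223 z [129.6 141.3 142.9] xmin 13.0
yellow x 21 586 z [129.8 133.9 136.2] xmin 21.1
yellow x 29 594 z [133.5 135.  136.1] xmin 29.0
lever 1546 [[-29.0, -7.2, 140.0], [-0.9, -0.1, 141.9], [22.7, 6.7, 144.2]]
highest [ 18.2  -0.8 143.7]
foremost [-28.6  -1.5 142.6]
blade 2858 x [-66.  -32.2] y [-30.3  29.1]
(-55, -40) z [np.float64(124.1), np.float64(124.1)]
(-45, -32) z [np.float64(124.2), np.float64(124.2)]
```

```bash
python3 -c "
from station import order
print(order.sign_off())"
```

```text
the job is handed in; nothing more can be done
None
```

The new blade is on the scraper, the yellow jaw is shut on it and the red lever is folded flat. I did them in that order and handed the job in at about 20.5 s. The arm was touching nothing, with the tips about 75 mm above the lever.

**Last checks** (my depth readings run about 0.8 mm low)
- **Blade:** it lies flat, its top reading 124.2 mm on both sides (125 expected). The cutting edge is at x −66 and the sides at y about ±30. Before the jaw was shut, the back edge read 14.8 mm from the pin position; the shoulder is at 14.5. It did not move further under an 8 N push.
- **Jaw:** its outer face is level at 130.2 mm along its whole length (131 expected).
- **Lever:** its tip is at 142.6 mm (143.5 expected), and it stopped solid under about 18 N.

**Failures and disagreements**
- **First grasp missed:** the fingers shut above the blade without disturbing it. The real fingertips sit 35–39 mm above the reported TCP. I corrected for that, and the second grasp held.
- **Pin position:** one late view put the pin about 1 mm behind the earlier estimates.
- **Jaw press:** pressing the jaw shut briefly reached about 35 N at the fingertips.
- **Not checked at the end:** I had used all 12 picture views by the time the blade was down, so the jaw and lever checks are numbers only. I did not re-measure the worn blade, stock bin or label roll, but no move after the grasp went near the worn blade or the bin.

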